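# Dial a lamp out on the thumbwheel register and hand over its tally

## Robot

A 6-joint arm with a two-finger parallel gripper is mounted at the origin on the work surface. World frame = base frame: x ahead of the robot, y to its left, z up, the work surface at z = 0. Lengths are in m, angles in rad, forces in N, time in s.
With the tool pointing down it reaches from about 0.425 to 0.95 m from the base axis. Payload 3.5 kg.
Tool frame: the origin (TCP) lies at the very end of the fingers, on their centre line; the grasp point (between the pads) lies 19 mm behind it; z points along the fingers, y is the direction in which the jaws open and shut (so a half turn about z gives the same grasp; the last joint's range is limited). The gripper opens to 85 mm and grips with 20 to 120 N. Pads are 22 mm wide; open, the fingers measure 114 mm over their backs; the gripper's body (76 mm by 85 mm) begins 54 mm behind the grasp point. The pads swing forward as they close: fully open they stand 13 mm farther back than shut.
Start: joints at [1.118, 0.286, 1.577, -0, 1.279, -0.15], TCP at [0.201, 0.644, 0.231] pointing down, gripper open.
Joint ranges: [-2.77, 2.77], [-0.9, 2.22], [0.21, 2.48], [-1.53, 4.67], [0.24, 2.81], [-2.84, 2.84]. Speed limits (rad/s): [2.79, 2.79, 3.14, 3.14, 3.14, 3.14].

## Interface

Orientations are given as a unit quaternion [x, y, z, w].
In Python, from plant import get_state, read_camera, get_calibration, ticket, search_frame, cut_out, pinpoint gives the robot as it stands.
- The arm moves only by the tool move_arm, never from a script. Its argument "plan" is a list that holds one entry, the list of rows, each a list of 7 numbers: the turn, a rotation vector about the tool's x, y, z in degrees, then the shift along the tool's x, y, z in m, then the finger opening in m, from 0 to 0.0854. In form: [[[ax, ay, az, x, y, z, hand], ...]]. A call has exactly 5 rows; each row is the pose to reach, as a shift and turn from the pose measured when the call began, along the tool's axes at that moment; what a row does not reach only later rows make up. A row lasts 1/8 s, in which the tool goes at most 62.5 mm and 10.7 degrees, less where a joint would pass 70% of its speed; a pose out of reach is approached as far as the arm can. A call with a gripper value outside its range is refused whole. The fingers move at their own pace and stop on an object; "force" is the grip in N (left out, the last holds). Time passes only in rows, so rows that repeat a pose let the fingers close, or fill a call up. It gives the time, the measured TCP pose, the force and the opening at its end, in the units of the state.
- get_state(): the state, without advancing time (a new reading comes with each control period).
- read_camera(name): name is "scene" or "top"; returns the picture (420x560x3 uint8, red, green, blue); there is no depth.
- get_calibration(name): a dict with "mtx" (3x3 intrinsics, pixels), "dist_coeffs" ([k1, k2, p1, p2, k3] as OpenCV has them; the pictures are not rectified), "extrinsics" (4x4, takes a point from camera to world coordinates). Camera axes: x right, y up, looking along -z (the intrinsics and any distortion apply to the point x, -y, -z); pixel columns grow to the right and rows downward; lengths in m; the calibration is good to about 2 mm. A picture is of the moment at which its call begins. get_calibration takes no time and is no camera call.
- ticket.sign_off(): hands the job in, once; it reports no verdict.
Trained networks look in the newest picture that a camera, given by its name, has taken for a name from the list of things; names that differ only in an ending like _2 or _b are one class to them, and where a whole thing is asked for, a point or a joint stands for the part that bears it (a point fixed in the world has none). Each returns a list of dicts, best first, with "p" (0 to 1); they miss things now and then, are a little off and sometimes report something else, mostly with a low value. They report only what shows in the picture. A call takes as long as a camera call. They do not tell look-alikes from the thing itself.
- search_frame(camera, query): "centre" ([column, row] in pixels, amid what is visible of it).
- cut_out(camera, query): "pixels" (420x560 bool, what is visible of it) and "centre" ([column, row] in pixels, amid what is visible of it).
- pinpoint(camera, query): "centre" ([column, row] in pixels: a listed point, or the origin of a listed thing).
The state is a dict: "time": time; "qpos": joint angles; "dq": joint speeds; "joint_efforts": joint torques, N m; "eef_pos": TCP position; "tcp_rot": TCP orientation; "contact_force": force on the tool from outside, world axes, zero at the start; "wrist_torque": the same for the moment, N m; "opening": opening from 0.0 (shut) to 1.0 (fully open).
Only numpy, scipy, OpenCV 4.12 (cv2) and the standard library are available. Lean on these libraries where they do the work, as an engineer would, in place of code of your own. Each camera call takes 0.05 s, during which the arm holds its last target.

## Task

Book a lamp out: roll the register's left thumbwheel until its four-dot face is squarely on top and the right thumbwheel until its two-dot face is squarely on top (left and right as seen from the robot), leaving the middle wheel as it stands. Then draw the tally peg straight up out of its deep well and set it down gently, standing upright inside the tray. Do not disturb the lamp bonnets and the gauze frame, and do not tip the tally over.

Things in the scene. Friction and masses are not known exactly. Their poses are not given: they have to be found in the camera images.
- register: Fixed grey steel housing, 170 x 230 mm, deck 77 mm above the bench, on a 200 x 260 x 6 mm foot. Three equal bare-metal thumbwheels, 64 mm apart, stand half out of the deck, rib tops 120 mm above the bench; white deck bars mark straight up. Origin: centre of its underside; z up, x away from the robot across the rims, y along the wheels' common axle, to the robot's left.
- left_axle (a point): Centre of the left wheel, on its axle, 70 mm above the bench, at y = +64 mm of the register; axes as the register's. Each wheel is 30 mm wide along its axle; smooth rim of radius 42 mm with six straight ribs across it, 60 degrees apart, 8 mm thick along the rim and 8 mm high (tops at radius 50 mm), which a fingertip can push. Between them are six faces with 1 to 6 black dots.
- middle_axle (a point): Centre of the middle wheel, on its axle, 70 mm above the bench, at y = 0 of the register; axes as the register's.
- right_axle (a point): Centre of the right wheel, on its axle, 70 mm above the bench, at y = -64 mm of the register; axes as the register's.
- wheel_left (a joint): Left thumbwheel (rad), to go to 4 (value pi). Value (n-1) x pi/3 when the n-dot face is straight up, with ribs pi/6 either side of straight up; it grows as the wheel's top rolls towards the register's +x, away from the robot. Stops at -0.4 and 5.64. Turns stiffly (0.12 N m, about 3 N at the rim) and stays where it is left.
- wheel_middle (a joint): The middle thumbwheel (rad), made like the left one; to be left as it is.
- wheel_right (a joint): The right thumbwheel (rad), made like the left one, with the same joint values; to be set to 2 (joint value pi/3).
- middle_face1 (a point): Centre of the middle wheel's one-dot face, on its rim, 42 mm from the axle; it turns with that wheel.
- well: Fixed dark steel block, 100 x 100 mm, 100 mm high; in the middle of its top a vertical round well, 36 mm across, 85 mm deep. Guard plates 10 mm thick, tops 152 mm above the bench, stand on it at its x = -44 and +44 mm, leaving a lane 78 mm wide along y: fingers fit beside the tally's head only from straight above, closing along the block's y. Origin: centre of its underside, z up.
- tally_center (a point): Centre, half-way up, of the loose pewter-grey round tally peg, 140 mm tall, 0.25 to 0.5 kg: shank 34 mm across and 94 mm long from its flat foot, neck 22 mm, then a cylindrical head 30 mm across and 35 mm high whose centre is 52 mm above this point. Starts standing in the well with 1 mm play all round, head 120 to 155 mm above the bench. z up along the peg.
- tally: The same tally peg; origin: centre of its foot.
- tray: Fixed open steel tray, 130 x 130 mm outside, 25 mm high, walls and floor 5 mm thick. Origin: centre of its underside, z up.
- bonnet_a: Brass safety-lamp bonnet, loose bystander, 84 mm in diameter, 88 mm high. Origin: centre of its underside.
- bonnet_b: Brass safety-lamp bonnet, loose bystander, 84 mm in diameter, 88 mm high. Origin: centre of its underside.
- gauze_frame: Copper gauze cage frame, loose bystander, 60 mm in diameter, 110 mm high. Origin: centre of its underside.
Not all that is in view belongs to the job. Of the things that look like the tally, the smallest one is meant.

How it is judged:
By the outcome, as a careful person would: the job done as asked, in the order asked, and still so for the second after the job is handed in, with the robot touching nothing.
It also fails if it takes over 72 s, if anything falls off the work surface, if the arm or the gripper's body presses on something with over 40 N, if the wrist force passes 120 N, or if a joint passes its speed limit or range.

## Working session

There is one attempt and no reset: what is moved stays moved. The work goes in short steps, Python scripts to look and compute and a tool call to move; the robot and the scene stay as the last step left them, time stands still between calls to the robot, and variables do not carry over. Pictures are saved under pics/ and viewed, and the job is handed in when it is done.

Besides the shell and the picture viewer there is one more tool, called as a command line: name --argument value ..., lists and objects as JSON in quotes. move_arm: Moves the arm, as the interface text tells. Its arguments: {"type":"object","properties":{"plan":{"type":"array","items":{"type":"array","items":{"type":"array","items":{"type":"number"}}}},"force":{"type":"number"}},"required":["plan"]}

```bash
ls; mkdir -p pics; python3 - <<'E'
from plant import *
import cv2
for n in ("scene","top"):
    im=read_camera(n); cv2.imwrite(f"pics/{n}0.png",im[:,:,::-1])
    c=get_calibration(n); print(n,c)
print(get_state())
E
```

```text
pics
scene {'mtx': array([[434.04585207,   0.        , 280.17857976],
       [  0.        , 434.04585207, 210.67427997],
       [  0.        ,   0.        ,   1.        ]]), 'dist_coeffs': array([-0.00051148,  0.        ,  0.        ,  0.        ,  0.        ]), 'extrinsics': array([[-0.33186439, -0.58893028,  0.73690376,  1.37543187],
       [ 0.94311021, -0.22388972,  0.24579772,  0.2925354 ],
       [ 0.02022746,  0.77655297,  0.62972719,  0.75812743],
       [ 0.        ,  0.        ,  0.        ,  1.        ]])}
top {'mtx': array([[447.47241364,   0.        , 287.23858409],
       [  0.        , 447.47241364, 213.22093547],
       [  0.        ,   0.        ,   1.        ]]), 'dist_coeffs': array([-0.08311794,  0.        ,  0.        ,  0.        ,  0.        ]), 'extrinsics': array([[ 0.02165614,  0.99058466, -0.13517783,  0.45048498],
       [-0.99970977,  0.02288342,  0.00753158,  0.01318038],
       [ 0.010554  ,  0.13497549,  0.99079273,  1.09086907],
       [ 0.        ,  0.        ,  0.        ,  1.        ]])}
{'time': 0.1, 'qpos': array([ 1.11799041e+00,  2.87124457e-01,  1.57804951e+00,  7.46515054e-06,
        1.27859192e+00, -1.50011358e-01]), 'dq': array([ 0.00057793, -0.00201611, -0.00438445, -0.00013888,  0.00027526,
        0.0012815 ]), 'joint_efforts': array([ 1.20077202e-03, -4.07292652e+01, -2.93698901e+01, -8.38134179e-05,
        3.42054533e-03,  3.71573492e-07]), 'eef_pos': array([0.20098958, 0.64375414, 0.23004366]), 'tcp_rot': array([ 1.50820553e-01,  9.88560560e-01, -1.03656908e-03, -3.25990832e-04]), 'contact_force': array([ 0.30365482,  0.12117102, -0.19407866]), 'wrist_torque': array([-0.02471612, -0.03162099, -0.06620819]), 'opening': 1.0000140541287013}
```

View pics/scene0.png

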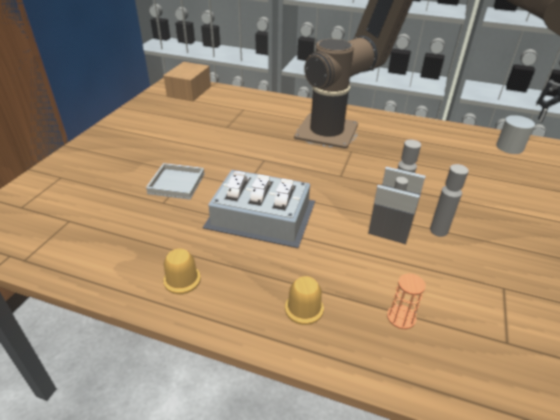

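View pics/top0.png

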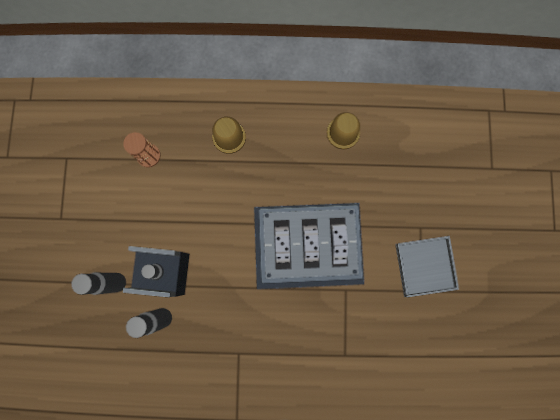

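Scene: register wheels at about (234–285,190), tray (176,180), well block (396,210) with the tally head at (401,183). Tally candidates are that head (scene 401,183; top 151,271) and two tall loose pegs (scene 408,155 and 450,200; top 100,284 and 150,322). The smallest one, standing in the well, is the one meant. I'll check crops next.

```bash
cat > h.py <<'E'
from plant import *
import numpy as np, cv2
from scipy.spatial.transform import Rotation as R
F=np.diag([1.,-1,-1])
CAL={n:get_calibration(n) for n in ("scene","top")}
def pv(n):
    c=CAL[n]; E=np.array(c["extrinsics"]); Rcw=(E[:3,:3]@F).T; t=-Rcw@E[:3,3]
    return np.array(c["mtx"]),np.array(c["dist_coeffs"]),Rcw,t
def proj(n,P):
    K,d,Rm,t=pv(n); return cv2.projectPoints(np.atleast_2d(np.asarray(P,float)),cv2.Rodrigues(Rm)[0],t,K,d)[0][:,0]
def ray(n,uv):
    K,d,Rm,t=pv(n); x=cv2.undistortPoints(np.array([[uv]],float),K,d)[0,0]
    D=Rm.T@np.array([x[0],x[1],1]); return -Rm.T@t,D/np.linalg.norm(D)
def atz(n,uv,z):
    o,d=ray(n,uv); return o+d*(z-o[2])/d[2]
def tri(a,b):
    o1,d1=ray("scene",a);o2,d2=ray("top",b)
    s=np.linalg.lstsq(np.c_[d1,-d2],o2-o1,rcond=None)[0]
    p,q=o1+s[0]*d1,o2+s[1]*d2; return (p+q)/2,np.linalg.norm(p-q)
def crop(n,im,x0,x1,y0,y1,name,f):
    cv2.imwrite(f"pics/{name}.png",cv2.resize(im[y0:y1,x0:x1,::-1],None,fx=f,fy=f,interpolation=cv2.INTER_CUBIC))
E
python3 - <<'E'
from h import *
S=read_camera("scene");T=read_camera("top")
crop("scene",S,200,320,160,250,"s_reg",6.5); crop("top",T,250,370,195,290,"t_reg",6)
crop("scene",S,360,480,130,250,"s_well",5); crop("top",T,65,195,230,345,"t_well",5)
for q in ["register","left_axle","middle_axle","right_axle","middle_face1","well","tally_center","tally","tray","bonnet_a","gauze_frame"]:
    for n in("scene","top"):
        print(q,n,[(np.round(r["centre"],1).tolist(),round(r["p"],2)) for r in pinpoint(n,q)])
E
```

```text
register scene [([261.3, 213.4], 0.64)]
register top [([309.0, 245.4], 0.82)]
left_axle scene [([286.8, 196.5], 0.61)]
left_axle top [([282.8, 245.0], 0.76)]
middle_axle scene [([259.6, 193.9], 0.96)]
middle_axle top [([310.4, 242.6], 0.81)]
right_axle scene [([236.9, 193.8], 0.6)]
right_axle top [([341.0, 243.9], 0.75)]
middle_face1 scene [([257.0, 207.4], 0.76)]
middle_face1 top [([309.8, 229.2], 0.73)]
well scene [([389.2, 227.5], 0.64)]
well top [([164.8, 271.3], 0.8)]
tally_center scene [([448.2, 200.8], 0.97), ([401.2, 173.7], 0.88), ([390.4, 204.9], 0.56)]
tally_center top [([99.4, 280.9], 0.79), ([150.2, 318.2], 0.61), ([158.1, 270.8], 0.58)]
tally scene [([436.0, 227.2], 0.79)]
tally top [([162.0, 319.0], 0.9), ([114.8, 283.7], 0.72), ([166.4, 270.7], 0.71)]
tray scene [([176.7, 181.7], 0.81)]
tray top [([423.7, 267.0], 0.6), ([230.4, 138.2], 0.46)]
bonnet_a scene [([302.7, 308.4], 0.86), ([179.9, 278.9], 0.56)]
bonnet_a top [([343.1, 134.9], 0.84), ([231.2, 139.9], 0.74)]
gauze_frame scene [([401.3, 313.9], 0.78), ([174.8, 185.4], 0.68)]
gauze_frame top [([148.7, 155.9], 0.82)]
```

View pics/s_reg.png

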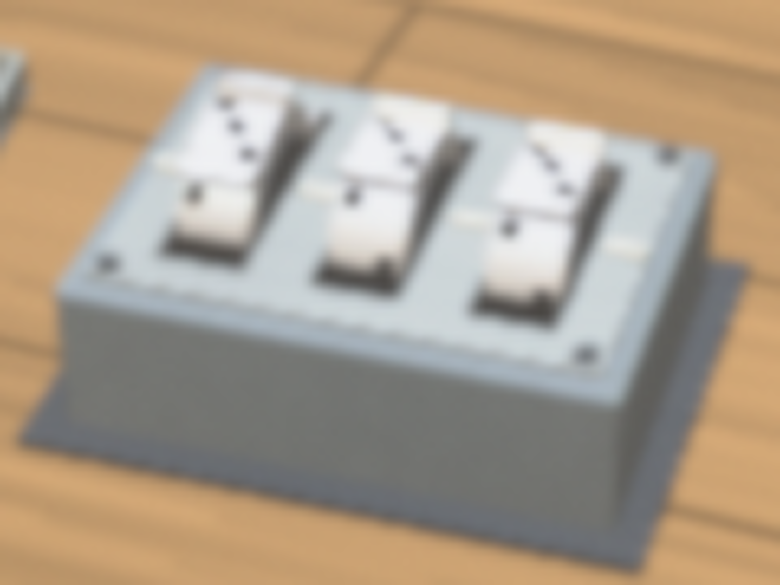

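View pics/t_reg.png

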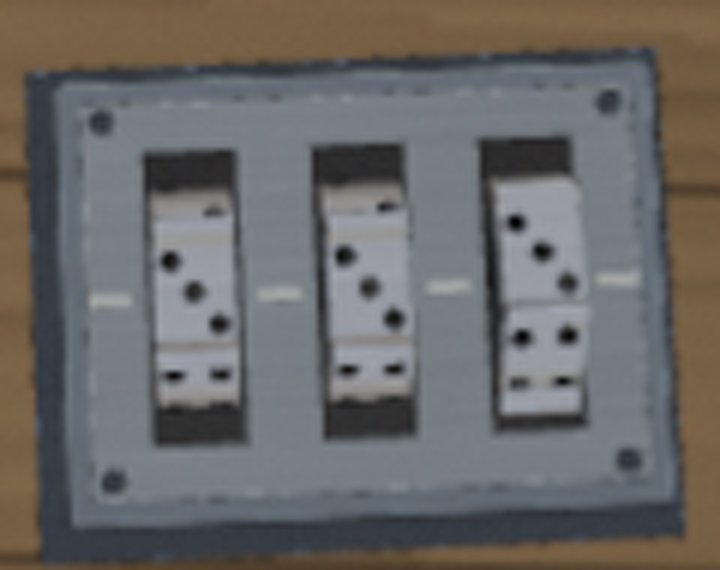

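View pics/s_well.png

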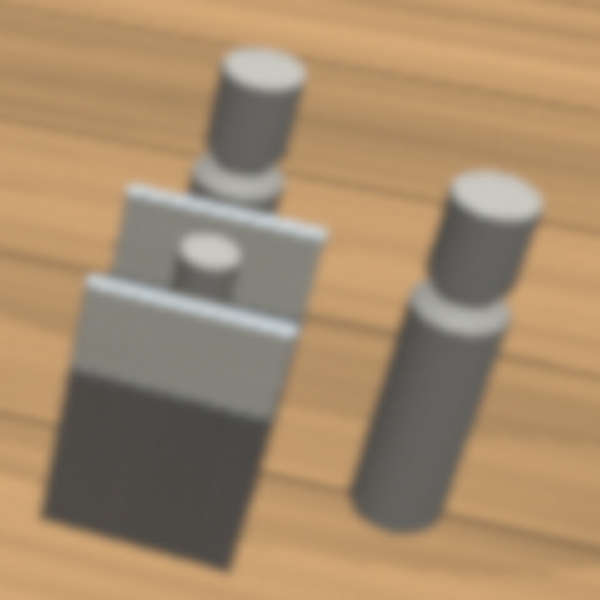

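View pics/t_well.png

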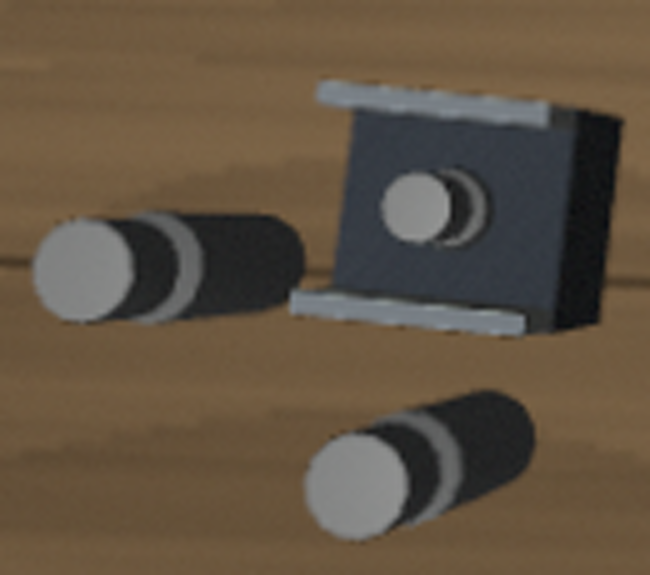

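The crops confirm it: the small head between the guard plates is the tally, and both loose pegs are clearly bigger. The left and middle wheels show 3 roughly on top, and the right wheel sits between 3 and 4. Next I'll fit the poses.

```bash
cat > fit.py <<'E'
from h import *
from scipy.optimize import least_squares
def cr(p,f,x0,y0): return [(p[0]+.5)/f-.5+x0,(p[1]+.5)/f-.5+y0]
def world(par,P):
    x,y,a=par; P=np.atleast_2d(P); c,s=np.cos(a),np.sin(a)
    return np.c_[x+c*P[:,0]-s*P[:,1],y+s*P[:,0]+c*P[:,1],P[:,2]]
def fit(obs,x0):
    # obs: (cam,uv,local)
    def f(p): return np.concatenate([proj(n,world(p,L))[0]-uv for n,uv,L in obs])
    r=least_squares(f,x0,loss="soft_l1"); return r.x,r.fun.reshape(-1,2)
E
cat > reg.py <<'E'
from fit import *
t=lambda a,b:("top",cr((a,b),6,250,195)); s=lambda a,b:("scene",cr((a,b),6.5,200,160))
o=[(*t(55,85),[.085,.115,.077]),(*t(652,65),[.085,-.115,.077]),(*t(676,498),[-.085,-.115,.077]),(*t(72,527),[-.085,.115,.077]),
(*t(28,73),[.1,.13,.006]),(*t(655,49),[.1,-.13,.006]),(*t(684,536),[-.1,-.13,.006]),(*t(42,560),[-.1,.13,.006]),
(*s(205,66),[-.085,-.115,.077]),(*s(714,152),[-.085,.115,.077]),(*s(622,404),[.085,.115,.077]),(*s(60,292),[.085,-.115,.077]),
(*s(20,440),[.1,-.13,.006]),(*s(640,570),[.1,.13,.006]),(*s(748,268),[-.1,.13,.006])]
for sel in (o,[q for q in o if q[0]=="top"],[q for q in o if q[0]=="scene"]):
    p,r=fit(sel,[.45,0,0]); print("reg",p.round(4)); print(r.round(1).tolist())
w=lambda a,b:("top",cr((a,b),5,65,230)); v=lambda a,b:("scene",cr((a,b),5,360,130))
# plates tops at z .152, x=+-.044 thickness .01, y +-.05
o=[(*w(320,80),[.049,.05,.152]),(*w(549,103),[.049,-.05,.152]),(*w(291,313),[-.049,.05,.152]),(*w(523,334),[-.049,-.05,.152]),
(*v(128,186),[-.049,-.05,.152]),(*v(327,233),[-.049,.05,.152]),(*v(88,283),[.049,-.05,.152]),(*v(298,331),[.049,.05,.152]),
(*v(42,517),[.05,-.05,0]),(*v(230,570),[.05,.05,0])]
for sel in (o,[q for q in o if q[0]=="top"],[q for q in o if q[0]=="scene"]):
    p,r=fit(sel,[.45,.3,0]); print("well",p.round(4)); print(r.round(1).tolist())
# tally head top
a=cr((210,252),5,360,130); b=cr((416,208),5,65,230)
print("headtop",tri(a,b)); 
print("others",tri(cr((263,69),5,360,130),cr((84,271),5,65,230)),tri(cr((495,195),5,360,130),cr((357,486),5,65,230)))
S=read_camera("scene");T=read_camera("top")
crop("scene",S,140,210,155,205,"s_tray",10); crop("top",T,390,465,230,302,"t_tray",8)
E
python3 reg.py
```

```text
reg [ 0.5228 -0.0477  0.063 ]
[[-0.6, -1.2], [-0.2, -1.8], [0.4, 0.4], [-1.0, 0.0], [-0.9, -0.8], [0.2, -0.9], [0.4, -0.2], [-0.6, 0.5], [-0.2, -2.2], [0.9, -1.3], [-0.3, -1.5], [-1.8, -1.6], [-0.9, -0.7], [0.1, -0.5], [0.4, -0.7]]
reg [ 0.5218 -0.0484  0.0613]
[[-0.3, -0.9], [0.2, -1.3], [0.6, 1.0], [-0.7, 0.4], [-0.6, -0.4], [0.5, -0.4], [0.6, 0.4], [-0.3, 0.9]]
reg [ 0.5269 -0.0457  0.0677]
[[-0.3, -1.2], [1.1, -0.5], [0.2, -0.4], [-1.8, -0.3], [-0.9, 0.7], [0.6, 0.6], [0.5, 0.1]]
well [ 0.4497  0.2944 -0.059 ]
[[-0.8, 0.1], [-0.1, -0.4], [-0.6, 0.2], [0.0, 0.4], [0.1, -1.0], [-0.0, -1.3], [-0.6, -0.0], [-0.4, 0.7], [-0.8, 0.5], [-0.0, 0.6]]
well [ 0.4498  0.2936 -0.0643]
[[-0.3, -0.1], [0.4, -0.4], [-0.4, 0.0], [0.3, 0.4]]
well [ 0.449   0.2949 -0.054 ]
[[0.2, -1.1], [0.1, -1.5], [-0.2, -0.1], [0.0, 0.6], [-0.4, 0.4], [0.3, 0.4]]
headtop (array([0.44934296, 0.29491824, 0.15320577]), np.float64(5.1591264689054794e-05))
others (array([0.43243158, 0.33702098, 0.26985446]), np.float64(0.08577434331524766)) (array([0.32532295, 0.37849829, 0.12343028]), np.float64(0.10570220131150941))
```

```bash
cat > ov.py <<'E'
from fit import *
import sys
def wheel_lines(par,yc,v):
    L=[]
    for k in range(6):
        # rib between faces k+1 and k+2 : joint value for face n up (n-1)*60; angle of face n = v-(n-1)*60 ; + toward +x
        a=v-k*np.pi/3-np.pi/6
        u=np.array([np.sin(a),0,np.cos(a)]);t=np.array([np.cos(a),0,-np.sin(a)])
        for r in (.042,.05):
            for s in (-.004,.004):
                c=u*r+t*s+[0,yc,.07]
                if c[2]>.079: L.append([c+[0,.015,0],c-[0,.015,0]])
    return L
def draw(n,im,par,vs,box,f,name):
    x0,x1,y0,y1=box
    o=cv2.resize(im[y0:y1,x0:x1,::-1],None,fx=f,fy=f,interpolation=cv2.INTER_CUBIC)
    def ln(a,b,col):
        q=proj(n,world(par,[a,b])); q=((q-[x0,y0]+.5)*f-.5).round().astype(int)
        cv2.line(o,tuple(map(int,q[0])),tuple(map(int,q[1])),col,1,cv2.LINE_AA)
    for hx,hy,z in ((.085,.115,.077),(.1,.13,.006)):
        c=[[hx,hy,z],[hx,-hy,z],[-hx,-hy,z],[-hx,hy,z]]
        for i in range(4): ln(c[i],c[(i+1)%4],(0,0,255))
    for yc,v in zip((.064,0,-.064),vs):
        for a,b in wheel_lines(par,yc,v): ln(a,b,(0,200,0))
    for y in (.1,.03,-.03,-.1): ln([0,y-.008,.077],[0,y+.008,.077],(255,0,255))
    cv2.imwrite(f"pics/{name}.png",o)
E
python3 - <<'E'
from ov import *
par=[.5225,-.0480,.0625]; vs=np.radians([126,126,140])
S=read_camera("scene");T=read_camera("top")
draw("scene",S,par,vs,(200,320,160,250),6.5,"ov_s")
draw("top",T,par,vs,(250,370,195,290),6,"ov_t")
print(tri(cr((263,69),5,360,130),cr((357,486),5,65,230)),tri(cr((495,195),5,360,130),cr((84,271),5,65,230)))
E
```

```text
(array([0.33966548, 0.29957109, 0.19714004]), np.float64(0.00015628136373418348)) (array([0.42016132, 0.41580884, 0.19733427]), np.float64(0.00033738058061626397))
```

View pics/ov_s.png

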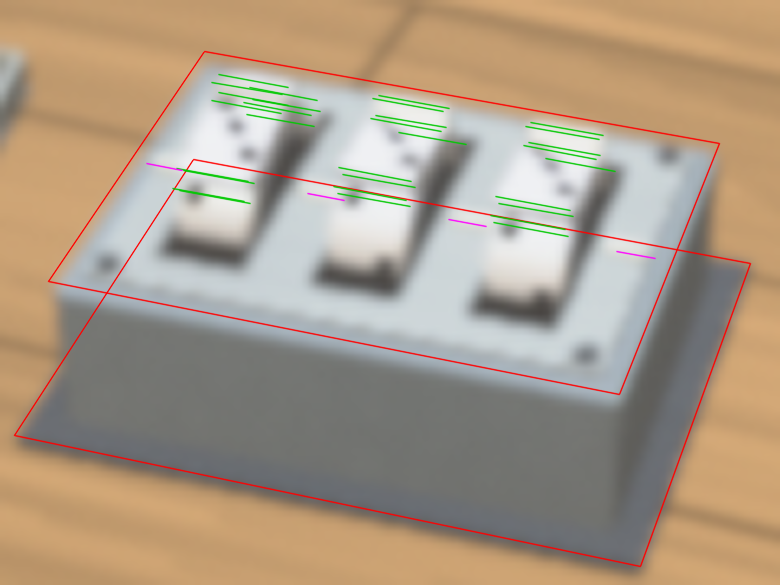

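View pics/ov_t.png

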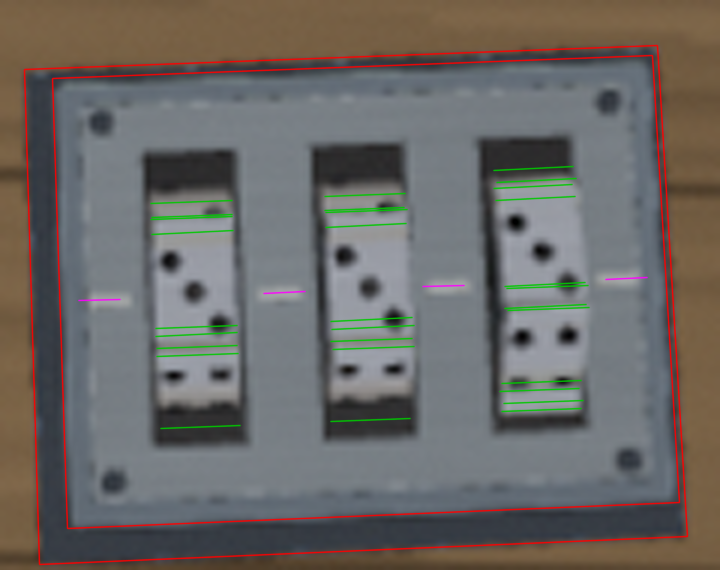

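View pics/s_tray.png

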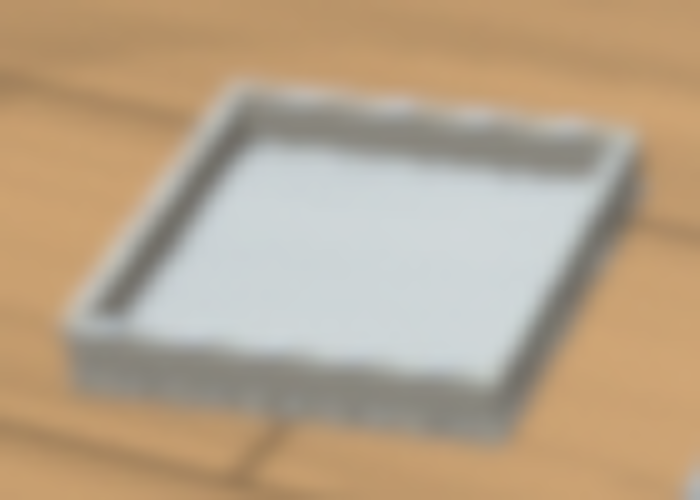

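View pics/t_tray.png

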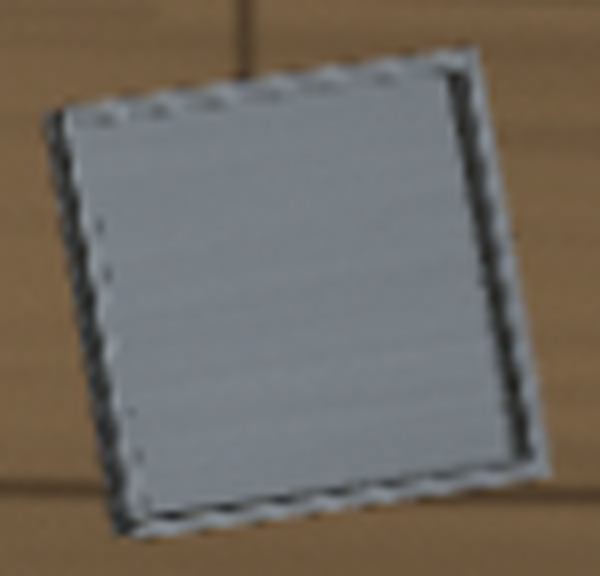

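```bash
python3 - <<'E'
from fit import *
from scipy.optimize import brentq
par=[.5225,-.0480,.0625]
def pt(n,yc,a,r=.042): return proj(n,world(par,[[r*np.sin(a),yc,.07+r*np.cos(a)]]))[0]
for nm,yc,p in (("L",.064,(194,291)),("M",0,(369,288)),("R",-.064,(542,250))):
    uv=cr(p,6,250,195)
    a=brentq(lambda a:pt("top",yc,a)[1]-uv[1],-1.2,1.2); print(nm,"top",120+np.degrees(a),pt("top",yc,a)-uv)
for nm,yc,p in (("L",.064,(553,170)),("M",0,(397,144)),("R",-.064,(235,125))):
    uv=cr(p,6.5,200,160)
    a=brentq(lambda a:pt("scene",yc,a)[1]-uv[1],-1.2,1.2); print(nm,"scene",120+np.degrees(a),pt("scene",yc,a)-uv)
t=lambda a,b:("top",cr((a,b),8,390,230)); s=lambda a,b:("scene",cr((a,b),10,140,155))
h=.065
o=[(*t(47,108),[h,h,.025]),(*t(476,48),[h,-h,.025]),(*t(549,474),[-h,-h,.025]),(*t(128,535),[-h,h,.025]),
(*s(232,82),[-h,-h,.025]),(*s(636,132),[-h,h,.025]),(*s(512,388),[h,h,.025]),(*s(65,330),[h,-h,.025])]
for sel in (o,o[:4],o[4:]):
    p,r=fit(sel,[.45,-.3,0]); print("tray",p.round(4)); print(r.round(1).tolist())
E
```

```text
L top 119.0762870660852 [5.62197376e-02 2.84217094e-14]
M top 117.05222247621762 [0.10748843 0.        ]
R top 132.71186927104517 [0.01119969 0.        ]
L scene 123.0142875759096 [-6.28448237e-01 -1.13686838e-13]
M scene 125.06796004119913 [-7.64740891e-01 -2.84217094e-14]
R scene 132.24300565432947 [3.79969538e-02 2.84217094e-14]
tray [ 0.4772 -0.3331  0.1683]
[[0.8, -0.3], [-0.9, -0.8], [-0.1, -0.5], [0.0, 0.4], [0.5, -0.2], [0.8, -0.5], [-0.8, -1.1], [-0.0, -0.6]]
tray [ 0.4765 -0.3333  0.16  ]
[[1.0, -0.3], [-0.5, -0.3], [-0.1, 0.0], [-0.1, 0.6]]
tray [ 0.4799 -0.3318  0.184 ]
[[-0.1, 0.5], [0.6, -0.2], [-0.4, -0.6], [0.0, 0.3]]
```

```bash
cat > g.py <<'E'
from fit import *
REG=[.5225,-.0480,.0625]; WELL=[.4497,.2944,-.059]; TRAY=[.4772,-.3331,.1683]; W=[0,0,0]
def rows(frame,targets,yaw):
    s=get_state(); Q=R.from_quat(s["tcp_rot"]); p0=s["eef_pos"]
    goal=R.from_matrix(np.array([[-np.cos(yaw),np.sin(yaw),0],[-np.sin(yaw),-np.cos(yaw)*-1,0],[0,0,-1]])) 
    dr=np.degrees((Q.inv()*goal).as_rotvec())
    print("t",round(s["time"],2),"eef",p0.round(4),"f",s["contact_force"].round(1),"open",round(s["opening"],3),"dist",np.linalg.norm(goal.as_matrix()@goal.as_matrix().T-np.eye(3)).round(6))
    for t in targets:
        w=world(frame,[t])[0]; print([*dr.round(2).tolist(),*Q.inv().apply(w-p0).round(4).tolist()])
E
python3 - <<'E'
from g import *
rows(W,[(.3,.5,.26),(.42,.3,.26),(.5,.1,.25)],.0625)
rows(REG,[(-.048,.064,.16)],.0625)
E
```

```text
t 1.5 eef [0.2012 0.6443 0.2313] f [ 0.3 -0.9 -0.2] open 0.998 dist 0.0
[-0.0, -0.0, -17.35, -0.1373, -0.1083, -0.0287]
[-0.0, -0.0, -17.35, -0.3115, -0.2634, -0.0287]
[-0.0, -0.0, -17.35, -0.4475, -0.4304, -0.0187]
t 1.5 eef [0.2012 0.6443 0.2313] f [ 0.3 -0.9 -0.2] open 0.998 dist 0.0
[-0.0, -0.0, -17.35, -0.4454, -0.5224, 0.0713]
```

```bash
sed -i 's/\[\[-np.cos(yaw),np.sin(yaw),0\],\[-np.sin(yaw),-np.cos(yaw)\*-1,0\]/[[-np.cos(yaw),-np.sin(yaw),0],[-np.sin(yaw),np.cos(yaw),0]/' g.py
python3 - <<'E'
from g import *
rows(W,[(.3,.5,.26),(.42,.3,.26),(.5,.1,.25)],.0625)
rows(REG,[(-.048,.064,.16)],.0625)
E
```

```text
t 1.5 eef [0.2012 0.6443 0.2313] f [ 0.3 -0.9 -0.2] open 0.998 dist 0.0
[-0.0, -0.0, -20.93, -0.1373, -0.1083, -0.0287]
[-0.0, -0.0, -20.93, -0.3115, -0.2634, -0.0287]
[-0.0, -0.0, -20.93, -0.4475, -0.4304, -0.0187]
t 1.5 eef [0.2012 0.6443 0.2313] f [ 0.3 -0.9 -0.2] open 0.998 dist 0.0
[-0.0, -0.0, -20.93, -0.4454, -0.5224, 0.0713]
```

move_arm --plan '[[[0,0,-5,-0.045,-0.035,-0.028,0],[0,0,-10,-0.09,-0.071,-0.028,0],[0,0,-15,-0.137,-0.108,-0.028,0],[0,0,-20.9,-0.182,-0.148,-0.028,0],[0,0,-20.9,-0.225,-0.186,-0.028,0]]]' --force 60

```text
time: 2.12
eef_pos: [0.3614, 0.398, 0.2596]
tcp_rot: [-0.031, 1.0, 0.0, 0.0]
contact_force: [0.2, 0.5, 0.3]
opening: 0.001
```

```bash
python3 - <<'E'
from g import *
rows(W,[(.42,.3,.25),(.48,.1,.25)],.0625)
rows(REG,[(-.048,.064,.20)],.0625)
E
```

```text
t 2.12 eef [0.3614 0.398  0.2596] f [0.2 0.5 0.3] open 0.001 dist 0.0
[0.02, 0.05, 0.01, -0.0524, -0.1014, 0.0096]
[0.02, 0.05, 0.01, -0.0997, -0.3048, 0.0096]
t 2.12 eef [0.3614 0.398  0.2596] f [0.2 0.5 0.3] open 0.001 dist 0.0
[0.02, 0.05, 0.01, -0.0849, -0.3912, 0.0596]
```

move_arm --plan '[[[0,0,0,-0.03,-0.055,0.005,0],[0,0,0,-0.05,-0.11,0.01,0],[0,0,0,-0.065,-0.165,0.01,0],[0,0,0,-0.075,-0.222,0.01,0],[0,0,0,-0.085,-0.28,0.01,0]]]'

```text
time: 2.75
eef_pos: [0.464, 0.122, 0.25]
tcp_rot: [-0.031, 1.0, 0.0, 0.001]
contact_force: [0.1, -0.3, 0.3]
opening: 0.001
```

```bash
python3 - <<'E'
from g import *
rows(REG,[(-.048,.064,.20),(-.048,.064,.14),(-.048,.064,.107)],.0625)
E
```

```text
t 2.75 eef [0.464 0.122 0.25 ] f [ 0.1 -0.3  0.3] open 0.001 dist 0.0
[0.02, 0.11, 0.02, 0.0004, -0.1094, 0.0499]
[0.02, 0.11, 0.02, 0.0005, -0.1094, 0.1099]
[0.02, 0.11, 0.02, 0.0006, -0.1094, 0.1429]
```

move_arm --plan '[[[0,0,0,0,-0.055,0.02,0],[0,0,0,0,-0.109,0.06,0],[0,0,0,0,-0.109,0.11,0],[0,0,0,0,-0.109,0.12,0],[0,0,0,0,-0.109,0.12,0]]]'

```text
time: 3.38
eef_pos: [0.4712, 0.0137, 0.1303]
tcp_rot: [-0.032, 0.999, 0.0, 0.001]
contact_force: [0.4, 0.1, 0.4]
opening: 0.0
```

```bash
python3 - <<'E'
from g import *
rows(REG,[(-.048,.064,.107)],.0625)
S=read_camera("scene");T=read_camera("top")
crop("scene",S,180,320,120,230,"s1",5.5); crop("top",T,250,370,185,290,"t1",5.5)
E
```

```text
t 3.38 eef [0.4712 0.0137 0.1303] f [0.4 0.1 0.4] open 0.0 dist 0.0
[0.03, 0.09, 0.06, 0.0007, -0.0008, 0.0233]
```

View pics/s1.png

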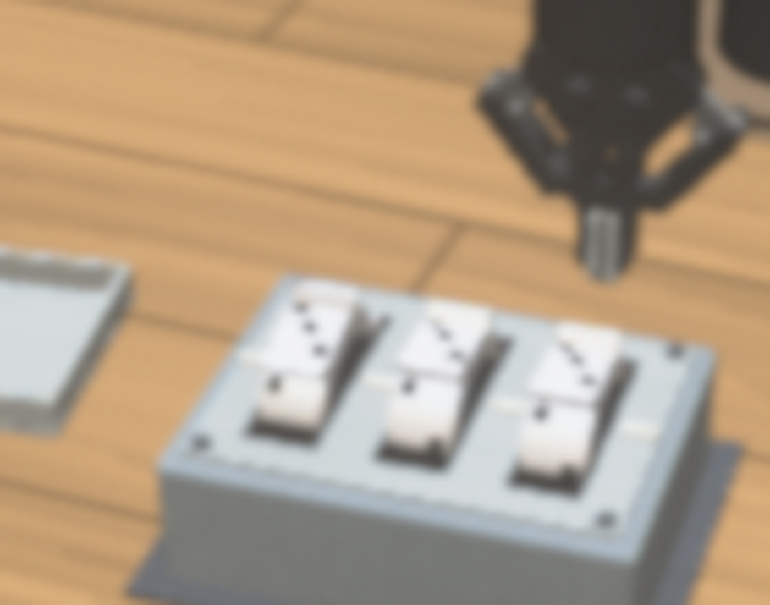

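View pics/t1.png

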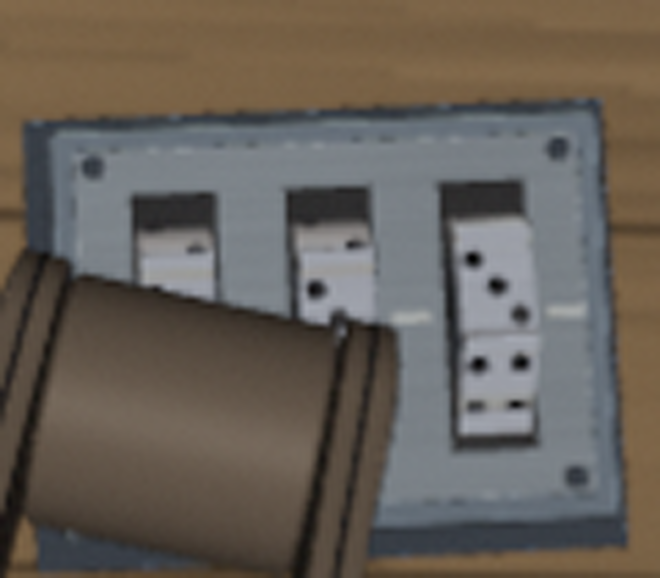

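move_arm --plan '[[[0,0,0,0.001,-0.001,0.0238,0],[0,0,0,-0.004,-0.001,0.0238,0],[0,0,0,-0.01,-0.001,0.0235,0],[0,0,0,-0.0154,-0.001,0.0197,0],[0,0,0,-0.0237,-0.001,0.0168,0]]]'

```text
time: 4.1
eef_pos: [0.497, 0.0145, 0.1173]
tcp_rot: [-0.032, 0.999, -0.0, 0.003]
contact_force: [-4.2, 1.4, 3.3]
opening: -0.002
```

```bash
python3 - <<'E'
from g import *
rows(REG,[(-.015,.064,.115),(-.0063,.064,.115),(-.06,.064,.12),(-.06,.064,.096)],.0625)
S=read_camera("scene");T=read_camera("top")
crop("scene",S,180,320,120,230,"s2",5.5)
E
```

```text
t 4.1 eef [0.497  0.0145 0.1173] f [-4.2  1.4  3.3] open -0.002 dist 0.0
[-0.03, 0.3, 0.13, -0.0065, -0.0, 0.0023]
[-0.03, 0.3, 0.13, -0.0152, -0.0, 0.0024]
[-0.03, 0.3, 0.13, 0.0384, 0.0001, -0.0029]
[-0.03, 0.3, 0.13, 0.0386, 0.0001, 0.0211]
```

View pics/s2.png

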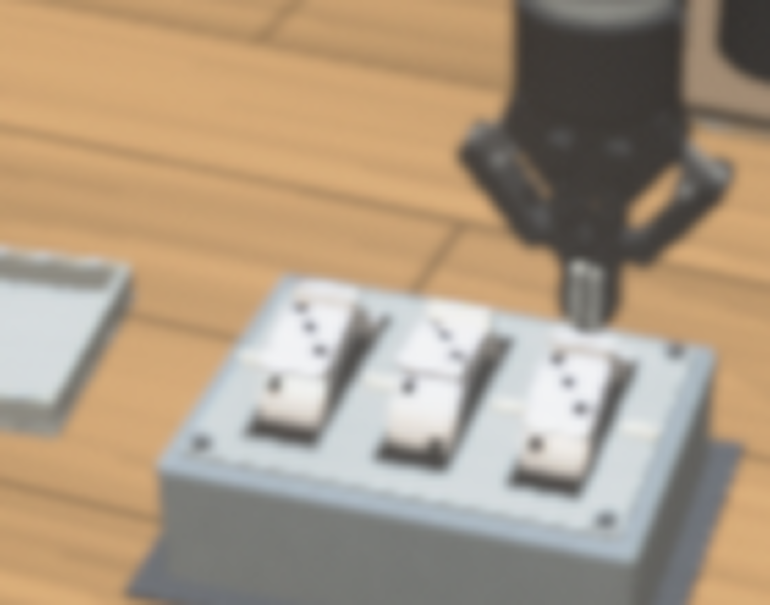

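move_arm --plan '[[[0,0,0,-0.0065,0,0.0025,0],[0,0,0,-0.012,0,0.0025,0],[0,0,0,-0.0165,0,0.0025,0],[0,0,0,0.005,0,-0.005,0],[0,0,0,0.0386,0,-0.005,0]]]'

```text
time: 4.82
eef_pos: [0.4615, 0.0116, 0.1235]
tcp_rot: [-0.032, 0.999, -0.001, 0.007]
contact_force: [0.3, -0.1, 0.3]
opening: 0.0
```

```bash
python3 - <<'E'
from g import *
rows(REG,[(-.062,.064,.096),(-.0397,.064,.106)],.0625)
S=read_camera("scene");T=read_camera("top")
crop("scene",S,180,320,120,230,"s3",5.5)
E
```

```text
t 4.83 eef [0.4615 0.0116 0.1235] f [ 0.3 -0.1  0.3] open 0.0 dist 0.0
[-0.11, 0.81, 0.14, 0.0052, 0.0008, 0.0274]
[-0.11, 0.81, 0.14, -0.0172, 0.0007, 0.0177]
```

View pics/s3.png

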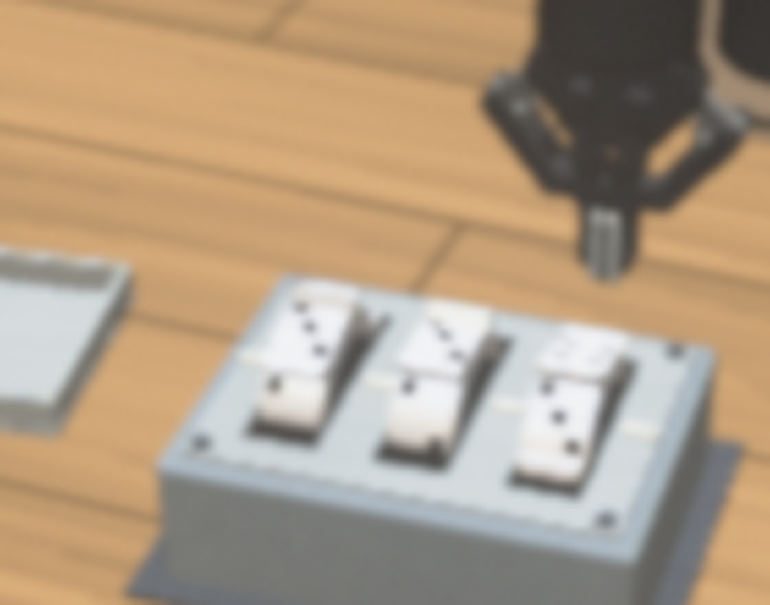

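move_arm --plan '[[[0,0.8,0,0.006,0.001,0.02,0],[0,0.8,0,0.005,0.001,0.028,0],[0,0.8,0,-0.004,0.001,0.0285,0],[0,0.8,0,-0.01,0.001,0.0235,0],[0,0.8,0,-0.013,0.001,0.0205,0]]]'

```text
time: 5.55
eef_pos: [0.4718, 0.014, 0.1016]
tcp_rot: [-0.032, 0.999, -0.0, -0.003]
contact_force: [-0.4, -0.5, -0.4]
opening: 0.005
```

```bash
python3 - <<'E'
from g import *
rows(REG,[(-.0397,.064,.106),(-.07,.064,.106)],.0625)
S=read_camera("scene");T=read_camera("top")
crop("scene",S,180,320,120,230,"s4",5.5)
E
```

```text
t 5.55 eef [0.4718 0.014  0.1016] f [-0.4 -0.5 -0.4] open 0.005 dist 0.0
[-0.04, -0.31, 0.12, -0.007, -0.0011, -0.0044]
[-0.04, -0.31, 0.12, 0.0233, -0.001, -0.0042]
```

View pics/s4.png

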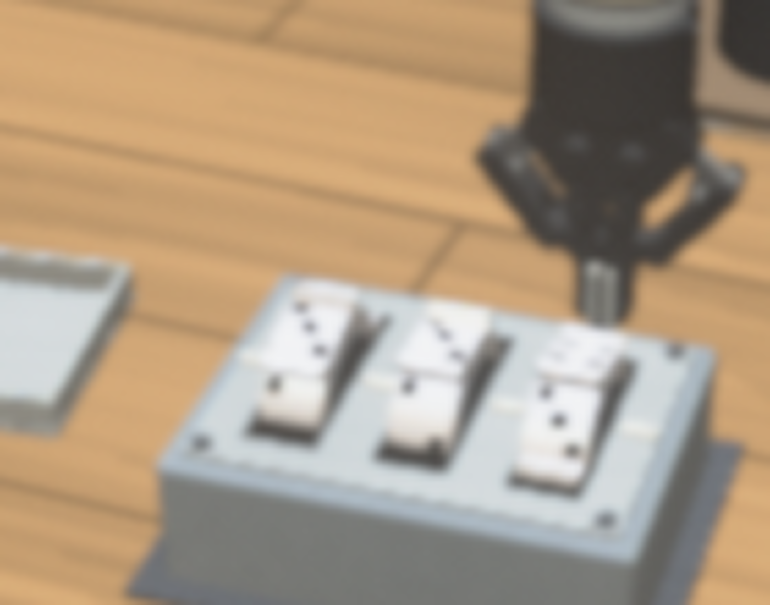

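move_arm --plan '[[[0,-0.3,0,-0.003,-0.001,-0.002,0],[0,-0.3,0,-0.0055,-0.001,-0.0035,0],[0,-0.3,0,-0.0065,-0.001,-0.004,0],[0,-0.3,0,-0.0065,-0.001,-0.0042,0],[0,-0.3,0,-0.0065,-0.001,-0.0042,0]]]'

```text
time: 6.28
eef_pos: [0.4769, 0.0135, 0.1063]
tcp_rot: [-0.032, 0.999, -0.0, -0.002]
contact_force: [-7.7, 0.7, 4.4]
opening: -0.002
```

```bash
python3 - <<'E'
from g import *
rows(REG,[(-.0397,.064,.106),(-.07,.064,.106)],.0625)
S=read_camera("scene");T=read_camera("top")
crop("scene",S,180,320,120,230,"s5",5.5)
E
```

```text
t 6.28 eef [0.4769 0.0135 0.1063] f [-7.7  0.7  4.4] open -0.002 dist 0.0
[-0.02, -0.2, 0.14, -0.002, -0.0003, 0.0003]
[-0.02, -0.2, 0.14, 0.0283, -0.0002, 0.0004]
```

View pics/s5.png

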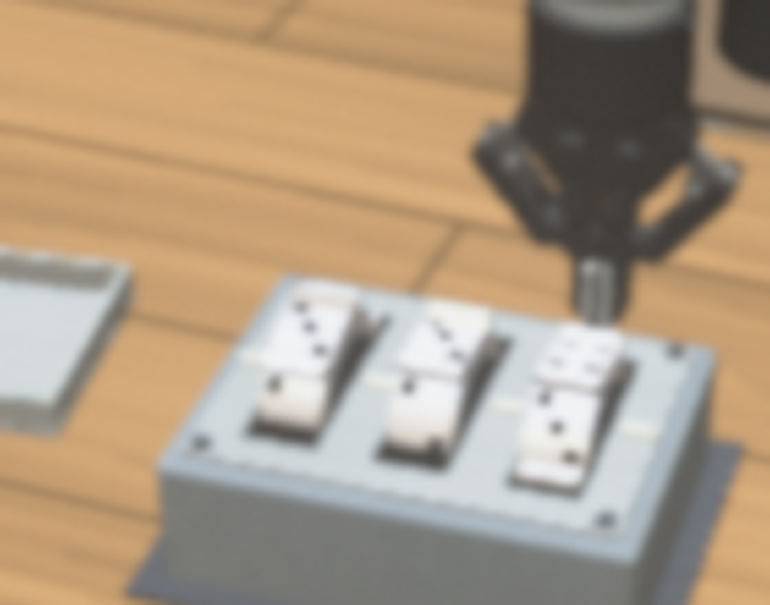

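move_arm --plan '[[[0,-0.2,0,-0.003,0,0,0],[0,-0.2,0,-0.005,0,0,0],[0,-0.2,0,-0.005,0,0,0],[0,0,0,0.02,0,0,0],[0,0,0,0.04,0,-0.04,0]]]'

```text
time: 7.0
eef_pos: [0.4347, 0.0113, 0.1442]
tcp_rot: [-0.032, 0.999, 0.0, -0.004]
contact_force: [-0.0, -0.3, 0.3]
opening: -0.0
```

```bash
python3 - <<'E'
from g import *
rows(REG,[(-.07,.064,.15)],.0625)
S=read_camera("scene");T=read_camera("top")
crop("scene",S,180,320,120,230,"s6",5.5); crop("top",T,250,370,195,290,"t6",6)
print([ (r["centre"],r["p"]) for r in pinpoint("scene","left_axle")])
E
```

```text
t 7.0 eef [0.4347 0.0113 0.1442] f [-0.  -0.3  0.3] open -0.0 dist 0.0
[0.07, -0.5, 0.12, -0.0139, -0.0007, -0.0059]
[([282.7, 196.8], 0.62)]
```

View pics/s6.png

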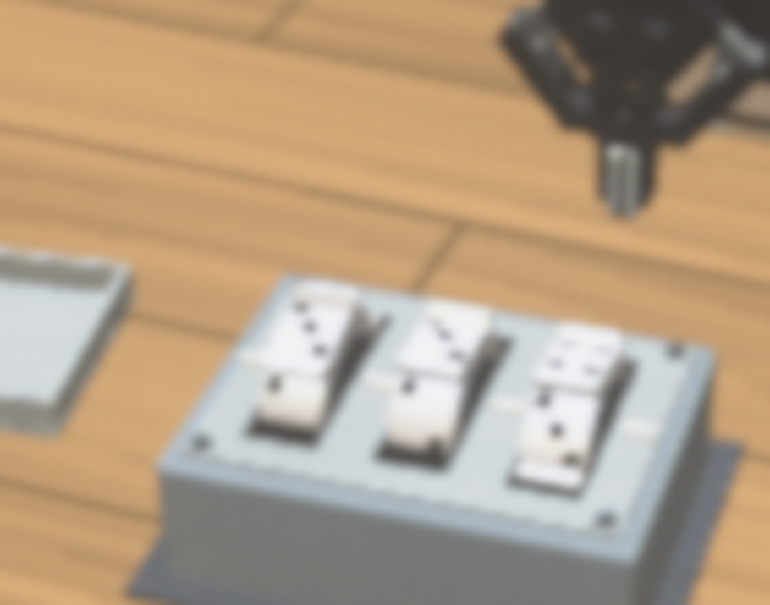

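View pics/t6.png

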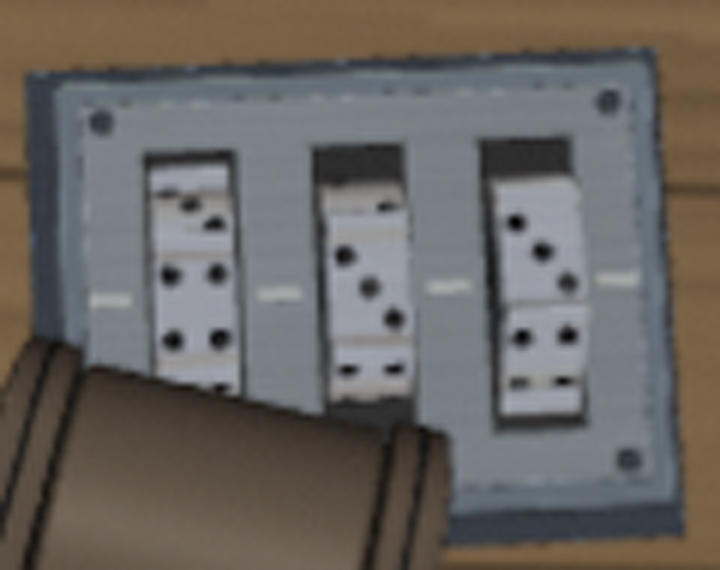

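```bash
cat > ang.py <<'E'
from fit import *
from scipy.optimize import brentq
par=[.5225,-.0480,.0625]
def ang(n,yc,uv,r=.042):
    return np.degrees(brentq(lambda a:proj(n,world(par,[[r*np.sin(a),yc,.07+r*np.cos(a)]]))[0][1]-uv[1],-1.3,1.3))
E
python3 - <<'E'
from ang import *
for y in (275,273,341,339,307): print(ang("top",.064,cr((195,y),6,250,195)))
print("ribs top: 4/3 at 255, 4/5 at 360", [ang("top",.064,cr((195,y),6,250,195),.05) for y in (255,360)])
def bar(n,z=.077): return [proj(n,world(par,[[0,y,z]]))[0] for y in (.1,.032,-.032,-.1)]
print([((q-[250,195]+.5)*6-.5).round(1) for q in bar("top")])
# sensitivity
for z in(.112,): 
  q=proj("top",world(par,[[0,.064,z]]))[0]; print("face top straight up expected crop",(q-[250,195]+.5)*6-.5)
  q=proj("scene",world(par,[[0,.064,z]]))[0]; print("scene expected crop",(q-[180,120]+.5)*5.5-.5)
E
```

```text
7.107580532060191
8.125476287859886
-26.41722690051935
-25.335742769136562
-8.88585271120342
ribs top: 4/3 at 255, 4/5 at 360 [np.float64(13.836532533775234), np.float64(-31.128262275049664)]
[array([ 99.1, 299.4]), array([279. , 292.2]), array([447.9, 285.3]), array([626.4, 277.9])]
face top straight up expected crop [194.26421992 289.14597275]
scene expected crop [575.65891664 361.00522776]
```

```bash
python3 - <<'E'
from ang import *
S=read_camera("scene")
crop("scene",S,262,312,170,208,"s7",16)
f=lambda q:((q-[262,170]+.5)*16-.5).round(0).tolist()
for y in (.1,.032): print("bar",f(proj("scene",world(par,[[0,y,.077]]))[0]))
for v in (-9,-4,0):
    for a0 in (0,):
        a=np.radians(v); print(v,f(proj("scene",world(par,[[.042*np.sin(a),.064,.07+.042*np.cos(a)]]))[0]))
        for k in (30,-30):
            a=np.radians(v+k)
            print("  rib",k,[f(proj("scene",world(par,[[.05*np.sin(a),.064+d,.07+.05*np.cos(a)]]))[0]) for d in (.015,-.015)])
E
```

```text
bar [573.0, 467.0]
bar [169.0, 391.0]
-9 [374.0, 231.0]
  rib 30 [[426.0, 307.0], [242.0, 274.0]]
  rib -30 [[503.0, 175.0], [326.0, 143.0]]
-4 [368.0, 241.0]
  rib 30 [[419.0, 331.0], [235.0, 297.0]]
  rib -30 [[499.0, 174.0], [320.0, 142.0]]
0 [364.0, 251.0]
  rib 30 [[414.0, 351.0], [229.0, 317.0]]
  rib -30 [[494.0, 174.0], [316.0, 143.0]]
```

View pics/s7.png

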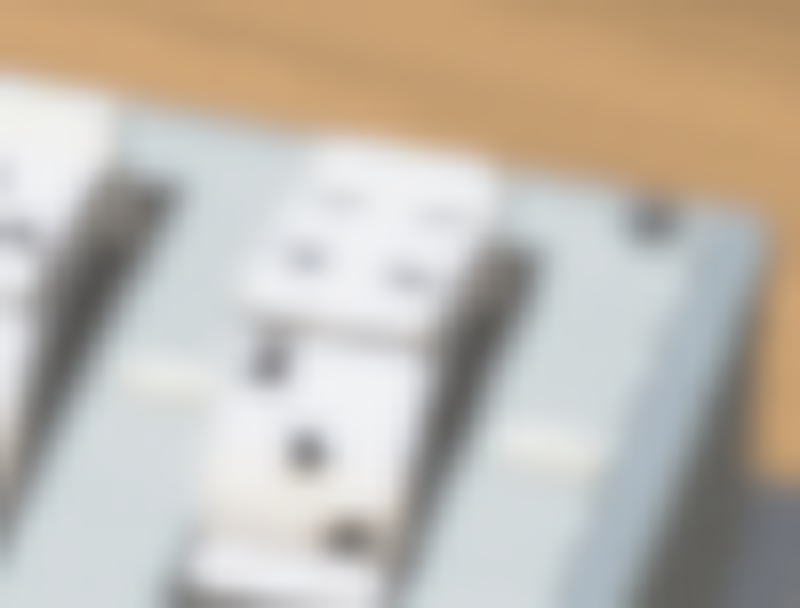

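```bash
python3 - <<'E'
from ang import *
def topl(p):
    w=atz("top",cr(p,6,250,195),.077); d=w[:2]-par[:2]; c,s=np.cos(par[2]),np.sin(par[2])
    return np.array([c*d[0]+s*d[1],-s*d[0]+c*d[1]])*1000
def scl(p,z=.077):
    w=atz("scene",cr(p,6.5,200,160),z); d=w[:2]-par[:2]; c,s=np.cos(par[2]),np.sin(par[2])
    return np.array([c*d[0]+s*d[1],-s*d[0]+c*d[1]])*1000
print("top screws",[topl(p).round(1).tolist() for p in ((101,122),(608,101),(113,482),(629,460))])
print("top bars",[topl(p).round(1).tolist() for p in ((110,300),(280,293.5),(448,287.5),(617,279.5))])
print("scene screws (FR near -y +x; -x +y; +x +y)",[scl(p).round(1).tolist() for p in ((107,262),(668,155),(585,355))])
print("scene bars",[scl(p).round(1).tolist() for p in ((172,163),(320,190),(478,218),(628,245))])
f=lambda p:[(p[0]+.5)/16*6.5-.5+(262-200)*6.5,(p[1]+.5)/16*6.5-.5+10*6.5]
print("scene bars16",[scl(f(p)).round(1).tolist() for p in ((550,452),(165,378))], "screw",scl(f((652,222))).round(1))
E
```

```text
top screws [[67.5, 96.9], [67.9, -97.0], [-68.6, 97.2], [-68.6, -97.0]]
top bars [[-0.4, 95.9], [-0.5, 31.6], [-0.8, -32.0], [-0.5, -96.4]]
scene screws (FR near -y +x; -x +y; +x +y) [[66.9, -97.7], [-70.0, 96.5], [66.8, 97.0]]
scene bars [[-3.1, -97.7], [-3.5, -33.5], [-4.4, 33.4], [-5.0, 95.7]]
scene bars16 [[-2.6, 95.5], [-3.2, 30.3]] screw [-70.   96.3]
```

```bash
python3 - <<'E'
import ang
from ang import *
g=lambda p:[(p[0]+.5)/16-.5+262,(p[1]+.5)/16-.5+170]
ang.par[:]=[.5220,-.048,.0625]
for r in (.042,.043): print("top",[round(ang.ang("top",.064,cr((195,y),6,250,195),r),1) for y in (274,340)])
ang.par[:]=[.5210,-.048,.0625]
from scipy.optimize import least_squares
def two(uv):  # solve a and y offset
    return least_squares(lambda q:proj("scene",world(ang.par,[[.042*np.sin(q[0]),.064+q[1],.07+.042*np.cos(q[0])]]))[0]-uv,[0,0]).x
for p in ((343,200),(440,212),(303,258),(408,275),(265,360),(308,452),(348,537)):
    a,d=two(g(p)); print("scene",p,round(np.degrees(a),1),round(d*1000,1))
E
```

```text
Traceback (most recent call last):
AttributeError: 'function' object has no attribute 'par'
```

```bash
python3 - <<'E'
from ang import *
g=lambda p:[(p[0]+.5)/16-.5+262,(p[1]+.5)/16-.5+170]
par[:]=[.5220,-.048,.0625]
def two(n,uv):
    return least_squares(lambda q:proj(n,world(par,[[.042*np.sin(q[0]),.064+q[1],.07+.042*np.cos(q[0])]]))[0]-uv,[0,0]).x
for p in ((171,275),(218,273),(172,341),(219,339),(190,205),(214,224)):
    a,d=two("top",cr(p,6,250,195)); print("top",p,round(np.degrees(a),1),round(d*1000,1))
par[:]=[.5210,-.048,.0625]
for p in ((343,200),(440,212),(303,258),(408,275),(265,360),(308,452),(348,537)):
    a,d=two("scene",g(p)); print("scene",p,round(np.degrees(a),1),round(d*1000,1))
E
```

```text
top (171, 275) 8.3 8.3
top (218, 273) 8.3 -8.9
top (172, 341) -25.2 8.8
top (219, 339) -25.1 -8.4
top (190, 205) 51.8 0.3
top (214, 224) 36.2 -8.3
scene (343, 200) -20.6 -7.9
scene (440, 212) -25.9 7.4
scene (303, 258) 7.8 -8.9
scene (408, 275) 7.1 8.2
scene (265, 360) 35.1 -9.8
scene (308, 452) 53.1 0.1
scene (348, 537) 69.8 8.5
```

move_arm --plan '[[[0,-0.5,0,0,-0.0007,0.035,0],[0,-0.5,0,-0.025,-0.0007,0.038,0],[0,-0.5,0,-0.042,-0.0007,0.038,0],[0,-0.5,0,-0.049,-0.0007,0.038,0],[0,-0.5,0,-0.051,-0.0007,0.038,0]]]'

```text
time: 7.82
eef_pos: [0.4855, 0.0131, 0.1118]
tcp_rot: [-0.033, 0.999, -0.0, -0.004]
contact_force: [-24.2, -0.6, 34.9]
opening: -0.001
```

```bash
python3 - <<'E'
from g import *
rows(REG,[(-.034,.064,.106),(-.07,.064,.106)],.0625)
S=read_camera("scene"); crop("scene",S,262,312,170,208,"s8",16)
E
```

```text
t 7.83 eef [0.4855 0.0131 0.1118] f [-24.2  -0.6  34.9] open -0.001 dist 0.0
[-0.04, -0.45, 0.25, 0.0009, 0.0007, 0.0059]
[-0.04, -0.45, 0.25, 0.0369, 0.0009, 0.0061]
```

View pics/s8.png

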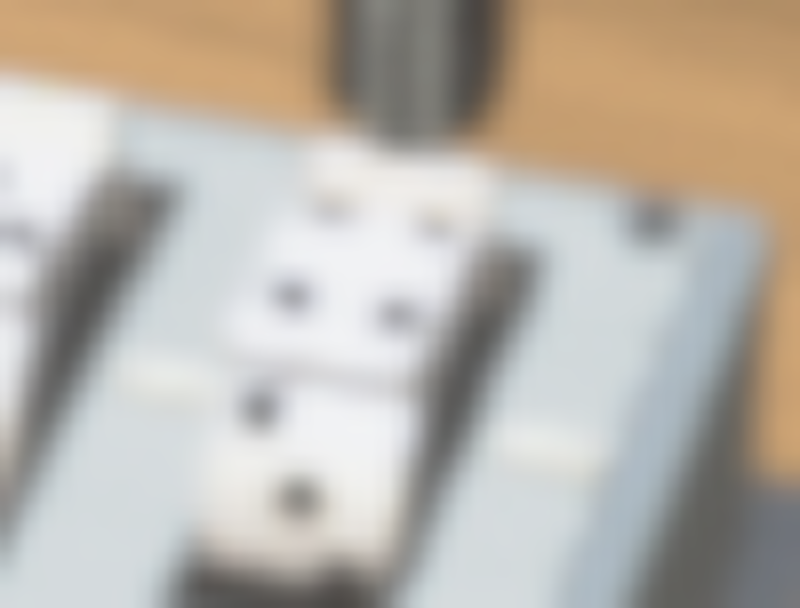

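move_arm --plan '[[[0,0,0,0.002,0,-0.003,0],[0,0,0,0.015,0,-0.006,0],[0,0,0,0.035,0,-0.02,0],[0,0,0,0.045,0,-0.04,0],[0,-0.5,0,0.045,0,-0.04,0]]]'

```text
time: 8.5
eef_pos: [0.4418, 0.0101, 0.153]
tcp_rot: [-0.033, 0.999, -0.001, 0.003]
contact_force: [-0.4, -0.7, 0.6]
opening: -0.001
```

```bash
cat >> ang.py <<'E'
def two(n,uv,yc=.064):
    q=[{"top":.522,"scene":.521}[n],-.048,.0625]
    a,d=least_squares(lambda z:proj(n,world(q,[[.042*np.sin(z[0]),yc+z[1],.07+.042*np.cos(z[0])]]))[0]-uv,[0,0]).x
    return round(np.degrees(a),1),round(d*1000,1)
def dots(n,pts,f,x0,y0,yc=.064):
    for p in pts: print(n,p,two(n,cr(p,f,x0,y0),yc))
E
python3 - <<'E'
from g import *; from ang import *
dots("scene",((292,296),(398,316),(333,210),(437,222),(258,408),(300,498)),16,262,170)
rows(REG,[(-.07,.064,.15)],.0625)
S=read_camera("scene");T=read_camera("top")
crop("scene",S,262,312,170,208,"s9",16); crop("top",T,250,370,195,290,"t9",6)
E
```

```text
scene (292, 296) (np.float64(18.9), np.float64(-8.5))
scene (398, 316) (np.float64(19.0), np.float64(9.0))
scene (333, 210) (np.float64(-12.9), np.float64(-8.2))
scene (437, 222) (np.float64(-16.9), np.float64(8.4))
scene (258, 408) (np.float64(45.8), np.float64(-9.1))
scene (300, 498) (np.float64(63.2), np.float64(0.0))
t 8.5 eef [0.4418 0.0101 0.153 ] f [-0.4 -0.7  0.6] open -0.001 dist 0.0
[-0.07, 0.37, 0.22, -0.0069, 0.001, 0.0031]
```

View pics/s9.png

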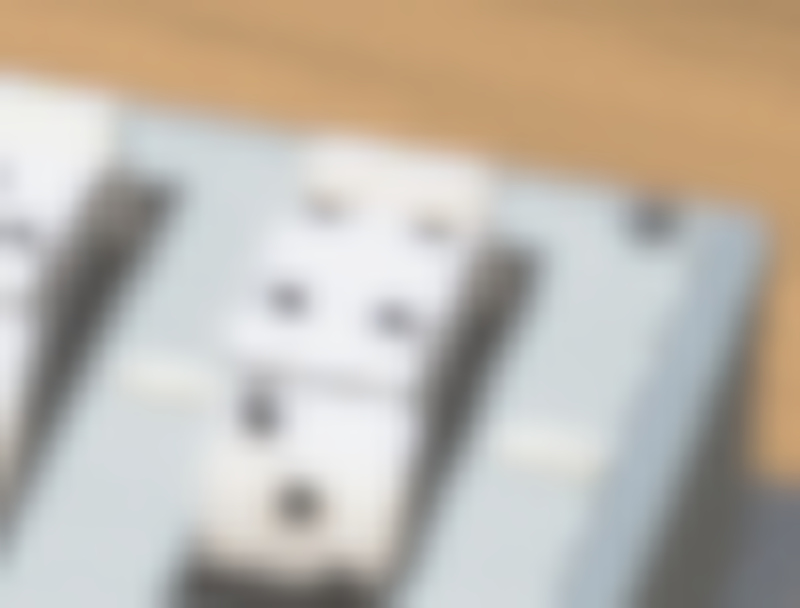

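View pics/t9.png

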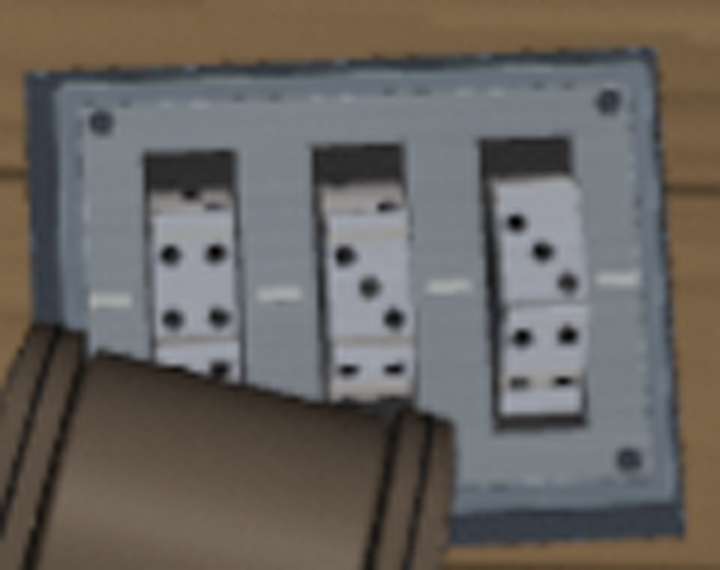

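```bash
python3 - <<'E'
from ang import *
dots("scene",((288,300),(392,320),(323,208),(430,225),(262,410),(300,503)),16,262,170)
dots("top",((171,254),(216,253),(172,319),(219,318)),6,250,195)
dots("top",((344,256),(369,288),(394,319)),6,250,195,0)
dots("top",((515,222),(542,251),(569,283)),6,250,195,-.064)
E
```

```text
scene (288, 300) (np.float64(20.1), np.float64(-8.9))
scene (392, 320) (np.float64(20.3), np.float64(8.2))
scene (323, 208) (np.float64(-13.0), np.float64(-9.9))
scene (430, 225) (np.float64(-14.3), np.float64(7.7))
scene (262, 410) (np.float64(46.1), np.float64(-8.4))
scene (300, 503) (np.float64(64.3), np.float64(0.2))
top (171, 254) (np.float64(19.3), np.float64(8.0))
top (216, 253) (np.float64(18.9), np.float64(-8.5))
top (172, 319) (np.float64(-13.8), np.float64(8.5))
top (219, 318) (np.float64(-14.2), np.float64(-8.6))
top (344, 256) (np.float64(14.5), np.float64(8.7))
top (369, 288) (np.float64(-2.3), np.float64(0.2))
top (394, 319) (np.float64(-18.3), np.float64(-8.5))
top (515, 222) (np.float64(29.8), np.float64(8.8))
top (542, 251) (np.float64(12.9), np.float64(0.0))
top (569, 283) (np.float64(-3.9), np.float64(-9.1))
```

```bash
sed -i 's/REG=\[.5225/REG=[.5215/' g.py; python3 - <<'E'
from g import *
rows(REG,[(-.07,.064,.17),(.055,.064,.17),(.055,.064,.104),(.0435,.064,.104)],.0625)
E
```

```text
t 8.6 eef [0.4412 0.0102 0.1517] f [ 0.3  0.1 -0.1] open 0.001 dist 0.0
[-0.03, 0.19, 0.22, -0.0065, 0.0008, -0.0183]
[-0.03, 0.19, 0.22, -0.1315, 0.0003, -0.0179]
[-0.03, 0.19, 0.22, -0.1313, 0.0004, 0.0481]
[-0.03, 0.19, 0.22, -0.1198, 0.0004, 0.0481]
```

move_arm --plan '[[[0,0.2,0.2,-0.04,0.0005,-0.018,0],[0,0.2,0.2,-0.095,0.0005,-0.018,0],[0,0.2,0.2,-0.134,0.0005,-0.005,0],[0,0.2,0.2,-0.134,0.0005,0.045,0],[0,0.2,0.2,-0.132,0.0005,0.048,0]]]'

```text
time: 9.22
eef_pos: [0.5692, 0.0201, 0.098]
tcp_rot: [-0.031, 0.999, 0.001, -0.006]
contact_force: [-0.2, 0.4, -0.0]
opening: 0.0
```

```bash
python3 - <<'E'
from g import *
rows(REG,[(.0435,.064,.104),(.0395,.064,.104)],.0625)
S=read_camera("scene")
crop("scene",S,180,320,120,230,"s10",5.5)
E
```

```text
t 9.22 eef [0.5692 0.0201 0.098 ] f [-0.2  0.4 -0. ] open 0.0 dist 0.0
[0.12, -0.69, 0.03, 0.0084, -0.001, -0.0059]
[0.12, -0.69, 0.03, 0.0124, -0.001, -0.0059]
```

View pics/s10.png

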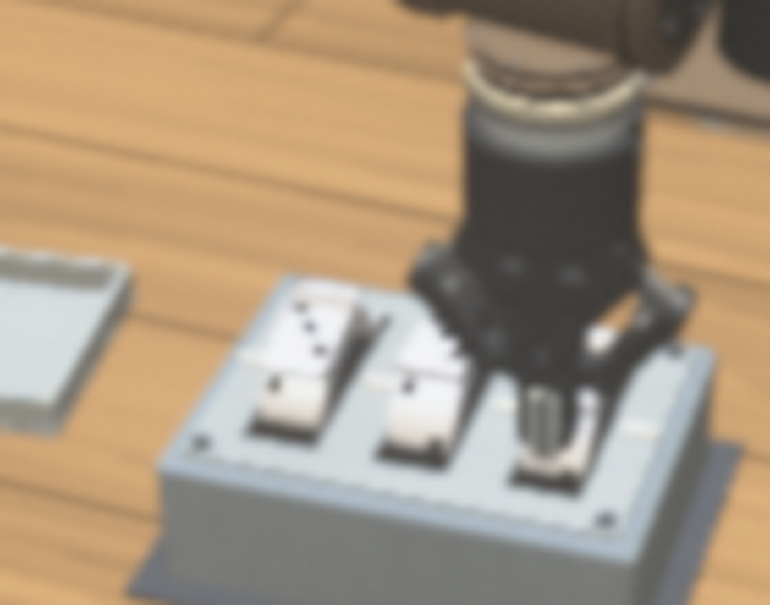

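move_arm --plan '[[[0,-0.7,0,0.004,-0.001,-0.006,0],[0,-0.7,0,0.008,-0.001,-0.006,0],[0,-0.7,0,0.011,-0.001,-0.006,0],[0,-0.7,0,0.0125,-0.001,-0.006,0],[0,-0.7,0,0.0125,-0.001,-0.006,0]]]'

```text
time: 9.9
eef_pos: [0.5593, 0.018, 0.1079]
tcp_rot: [-0.031, 1.0, 0.0, 0.004]
contact_force: [3.3, 0.1, 3.6]
opening: 0.001
```

```bash
python3 - <<'E'
from g import *
rows(REG,[(.0395,.064,.104),(.055,.064,.104),(.055,.064,.16)],.0625)
E
```

```text
t 9.9 eef [0.5593 0.018  0.1079] f [3.3 0.1 3.6] open 0.001 dist 0.0
[0.04, 0.47, 0.01, 0.0024, 0.0005, 0.0039]
[0.04, 0.47, 0.01, -0.0131, 0.0005, 0.004]
[0.04, 0.47, 0.01, -0.0136, 0.0005, -0.052]
```

move_arm --plan '[[[0,0.5,0,0.0005,0.0005,0.003,0],[0,0.5,0,0.002,0.0005,0.004,0],[0,0.5,0,0.0027,0.0005,0.004,0],[0,0.5,0,0.0027,0.0005,0.004,0],[0,0.5,0,0.0027,0.0005,0.004,0]]]'

```text
time: 10.52
eef_pos: [0.5605, 0.018, 0.1068]
tcp_rot: [-0.031, 1.0, -0.0, 0.005]
contact_force: [4.8, 1.3, 5.7]
opening: -0.001
```

```bash
python3 - <<'E'
from g import *
rows(REG,[(.0395,.064,.104),(.055,.064,.104),(.06,.064,.17)],.0625)
E
```

```text
t 10.53 eef [0.5605 0.018  0.1068] f [4.8 1.3 5.7] open -0.001 dist 0.0
[-0.04, 0.52, -0.01, 0.0036, 0.0005, 0.0028]
[-0.04, 0.52, -0.01, -0.0119, 0.0005, 0.0029]
[-0.04, 0.52, -0.01, -0.0175, 0.0005, -0.063]
```

move_arm --plan '[[[0,0.5,0,-0.006,0.0005,0.001,0],[0,0.5,0,-0.006,0.0005,0.0085,0],[0,0.5,0,-0.003,0.0005,0.0085,0],[0,0.5,0,0.001,0.0005,0.0085,0],[0,0.5,0,0.003,0.0005,0.0085,0]]]'

```text
time: 11.15
eef_pos: [0.5579, 0.0186, 0.0986]
tcp_rot: [-0.031, 1.0, -0.0, 0.001]
contact_force: [3.7, 2.1, 0.5]
opening: 0.004
```

```bash
python3 - <<'E'
from g import *
rows(REG,[(.0395,.064,.100),(.055,.064,.104),(.06,.064,.17)],.0625)
E
```

```text
t 11.15 eef [0.5579 0.0186 0.0986] f [3.7 2.1 0.5] open 0.004 dist 0.0
[-0.02, 0.14, -0.03, 0.001, -0.0001, -0.0014]
[-0.02, 0.14, -0.03, -0.0145, -0.0001, -0.0053]
[-0.02, 0.14, -0.03, -0.0197, -0.0002, -0.0713]
```

move_arm --plan '[[[0,0,0,0.0018,0,0,0],[0,0,0,0.0018,0,0,0],[0,0,0,-0.01,0,0,0],[0,0,0,-0.02,-0.01,-0.06,0],[0,0,0,-0.02,-0.06,-0.071,0]]]'

```text
time: 11.78
eef_pos: [0.5838, -0.0396, 0.1737]
tcp_rot: [-0.033, 0.999, -0.001, 0.003]
contact_force: [1.2, 0.1, 0.4]
opening: 0.006
```

```bash
python3 - <<'E'
from g import *
rows(REG,[(.072,-.064,.17),(.06,-.064,.12)],.0625)
S=read_camera("scene");T=read_camera("top")
crop("scene",S,262,312,170,208,"s11",16); crop("top",T,250,370,195,290,"t11",6)
E
```

```text
t 11.78 eef [ 0.5838 -0.0396  0.1737] f [1.2 0.1 0.4] open 0.006 dist 0.0
[-0.12, 0.39, 0.22, -0.009, -0.0685, 0.0039]
[-0.12, 0.39, 0.22, 0.0034, -0.0684, 0.0538]
```

View pics/s11.png

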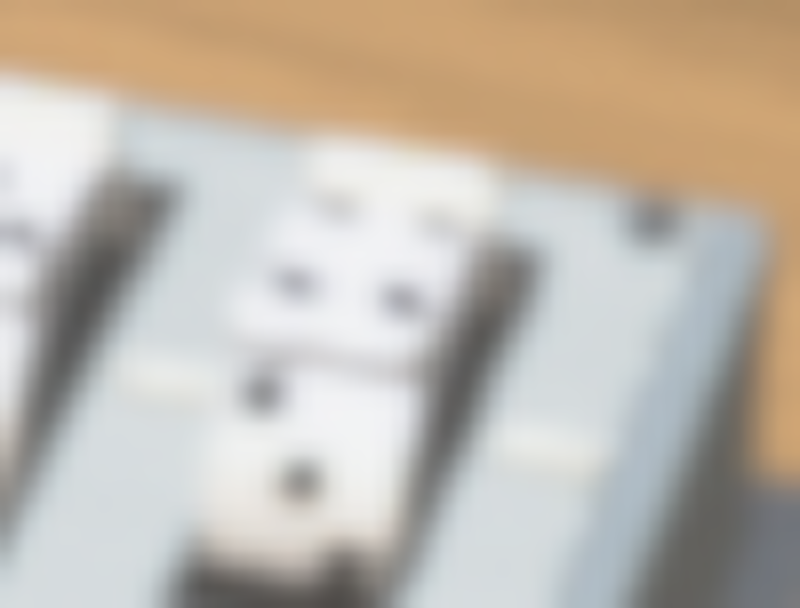

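View pics/t11.png

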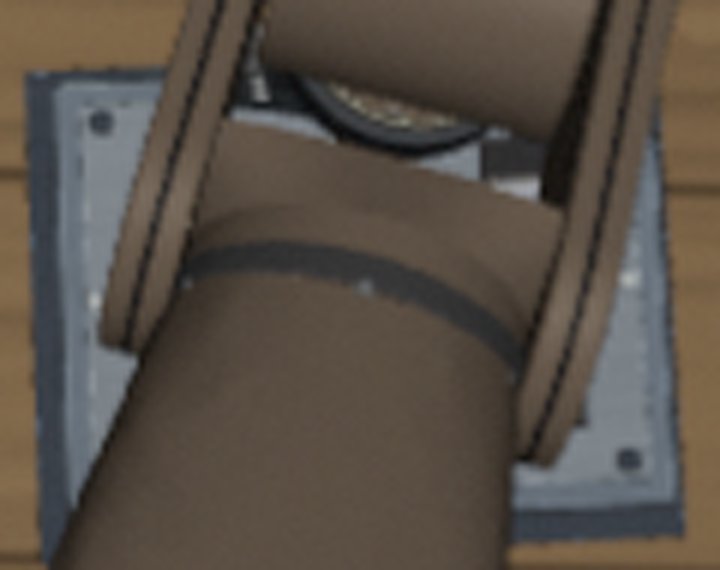

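```bash
python3 - <<'E'
from ang import *
dots("scene",((295,282),(402,298),(335,207),(442,217),(262,390),(302,480)),16,262,170)
E
```

```text
scene (295, 282) (np.float64(15.0), np.float64(-8.8))
scene (402, 298) (np.float64(14.1), np.float64(8.6))
scene (335, 207) (np.float64(-14.8), np.float64(-8.2))
scene (442, 217) (np.float64(-21.3), np.float64(8.5))
scene (262, 390) (np.float64(41.8), np.float64(-9.1))
scene (302, 480) (np.float64(59.3), np.float64(-0.1))
```

move_arm --plan '[[[0,0.4,0.2,0,-0.04,0,0],[0,0.4,0.2,0,-0.0685,0.01,0],[0,0.4,0.2,0,-0.0685,0.05,0],[0,0.4,0.2,0,-0.0685,0.075,0],[0,0.4,0.2,0,-0.0685,0.077,0]]]'

```text
time: 12.5
eef_pos: [0.5844, -0.1113, 0.0911]
tcp_rot: [-0.028, 1.0, -0.0, -0.006]
contact_force: [-0.4, -0.0, -0.4]
opening: 0.002
```

```bash
python3 - <<'E'
from g import *
rows(REG,[(.048,-.064,.096),(.0395,-.064,.104),(.0319,-.064,.109),(.0236,-.064,.1125),(.015,-.064,.114),(.008,-.064,.114)],.0625)
E
```

```text
t 12.5 eef [ 0.5844 -0.1113  0.0911] f [-0.4 -0.  -0.4] open 0.002 dist 0.0
[0.01, -0.65, -0.41, 0.0109, 0.003, -0.0047]
[0.01, -0.65, -0.41, 0.0194, 0.003, -0.0126]
[0.01, -0.65, -0.41, 0.0271, 0.0029, -0.0175]
[0.01, -0.65, -0.41, 0.0354, 0.0029, -0.0209]
[0.01, -0.65, -0.41, 0.0441, 0.0028, -0.0224]
[0.01, -0.65, -0.41, 0.0511, 0.0028, -0.0223]
```

move_arm --plan '[[[0,-0.65,-0.4,0.01,0.003,-0.0045,0],[0,-0.65,-0.4,0.0194,0.003,-0.0115,0],[0,-0.65,-0.4,0.0271,0.003,-0.016,0],[0,-0.65,-0.4,0.0354,0.003,-0.0195,0],[0,-0.65,-0.4,0.0441,0.003,-0.022,0]]]'

```text
time: 13.12
eef_pos: [0.54, -0.1108, 0.1142]
tcp_rot: [-0.031, 1.0, 0.0, 0.0]
contact_force: [1.9, -0.5, -1.6]
opening: 0.003
```

```bash
python3 - <<'E'
from g import *
rows(REG,[(.008,-.064,.114),(.065,-.064,.12),(.065,-.064,.09)],.0625)
S=read_camera("scene"); crop("scene",S,190,330,140,230,"s12",5.5)
E
```

```text
t 13.12 eef [ 0.54   -0.1108  0.1142] f [ 1.9 -0.5 -1.6] open 0.003 dist 0.0
[-0.0, 0.05, -0.01, 0.0065, -0.0002, 0.0002]
[-0.0, 0.05, -0.01, -0.0505, -0.0002, -0.0058]
[-0.0, 0.05, -0.01, -0.0504, -0.0002, 0.0242]
```

View pics/s12.png

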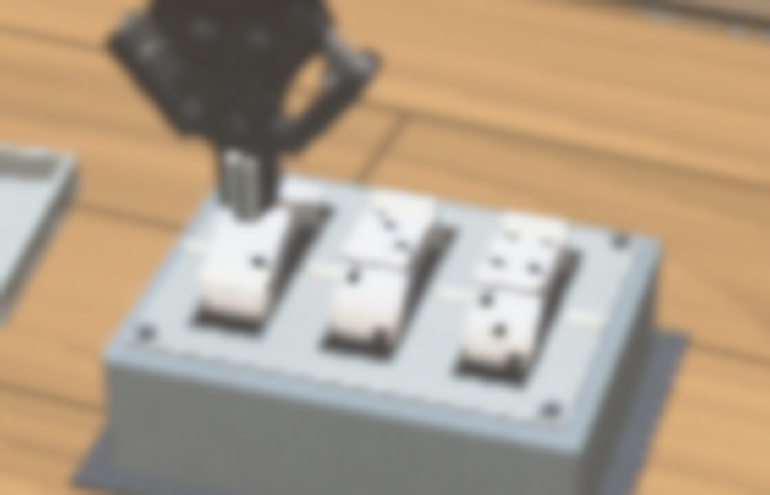

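move_arm --plan '[[[0,0,0,0.005,0,0.0,0],[0,0,0,0.009,0,0.0,0],[0,0,0,-0.01,0,-0.005,0],[0,0,0,-0.051,0,-0.005,0],[0,0,0,-0.051,0,0.02,0]]]'

```text
time: 13.8
eef_pos: [0.5934, -0.1085, 0.0967]
tcp_rot: [-0.032, 0.999, -0.001, 0.002]
contact_force: [-1.0, -0.0, -0.2]
opening: 0.001
```

```bash
python3 - <<'E'
from g import *
rows(REG,[(.062,-.064,.09),(.053,-.064,.092),(.0405,-.064,.099)],.0625)
S=read_camera("scene"); crop("scene",S,190,330,140,230,"s13",5.5)
E
```

```text
t 13.8 eef [ 0.5934 -0.1085  0.0967] f [-1.  -0.  -0.2] open 0.001 dist 0.0
[-0.15, 0.24, 0.06, 0.006, 0.0009, 0.0066]
[-0.15, 0.24, 0.06, 0.0149, 0.0009, 0.0046]
[-0.15, 0.24, 0.06, 0.0274, 0.0009, -0.0024]
```

View pics/s13.png

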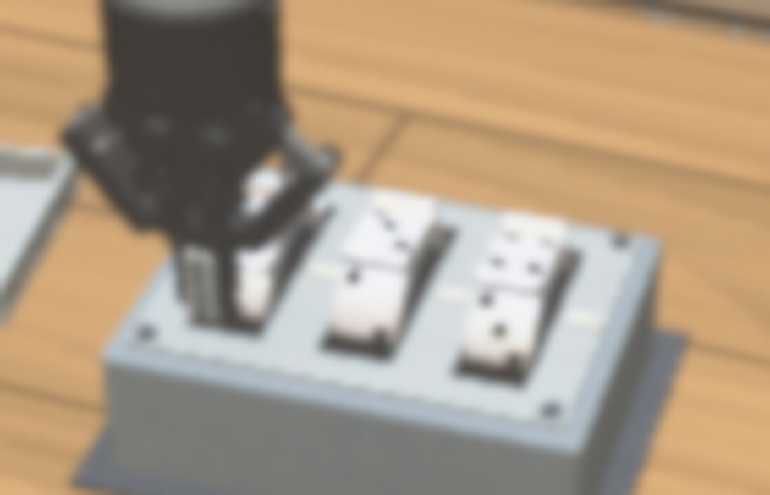

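move_arm --plan '[[[0,0.2,0,0.008,0.0009,0.006,0],[0,0.2,0,0.0149,0.0009,0.0045,0],[0,0.2,0,0.02,0.0009,0.002,0],[0,0.2,0,0.025,0.0009,-0.001,0],[0,0.2,0,0.0275,0.0009,-0.0025,0]]]'

```text
time: 14.48
eef_pos: [0.5662, -0.1074, 0.0983]
tcp_rot: [-0.03, 1.0, 0.001, 0.003]
contact_force: [9.6, 5.8, 5.6]
opening: 0.0
```

```bash
python3 - <<'E'
from g import *
rows(REG,[(.0395,-.064,.099),(.053,-.064,.099),(.06,-.064,.17)],.0625)
E
```

```text
t 14.47 eef [ 0.5662 -0.1074  0.0983] f [9.6 5.8 5.6] open 0.0 dist 0.0
[0.07, 0.36, -0.1, 0.0014, -0.002, -0.0007]
[0.07, 0.36, -0.1, -0.0121, -0.0019, -0.0006]
[0.07, 0.36, -0.1, -0.0195, -0.0018, -0.0716]
```

move_arm --plan '[[[0,0.3,0,0.0014,-0.001,-0.0007,0],[0,0.3,0,0.0014,-0.002,-0.0007,0],[0,0,0,-0.012,-0.002,-0.0007,0],[0,0,0,-0.022,-0.002,-0.06,0],[0,0,0,0.03,-0.002,-0.09,0]]]'

```text
time: 15.1
eef_pos: [0.5392, -0.1126, 0.1913]
tcp_rot: [-0.031, 1.0, -0.0, 0.006]
contact_force: [0.1, -0.8, 0.3]
opening: 0.003
```

```bash
python3 - <<'E'
from g import *
rows(REG,[(-.05,-.064,.2),(-.07,-.0,.2)],.0625)
S=read_camera("scene"); crop("scene",S,215,265,160,198,"s14",16)
E
```

```text
t 15.1 eef [ 0.5392 -0.1126  0.1913] f [ 0.1 -0.8  0.3] open 0.003 dist 0.0
[-0.08, 0.63, -0.03, 0.0635, 0.0015, -0.0094]
[-0.08, 0.63, -0.03, 0.0835, 0.0655, -0.0097]
```

View pics/s14.png

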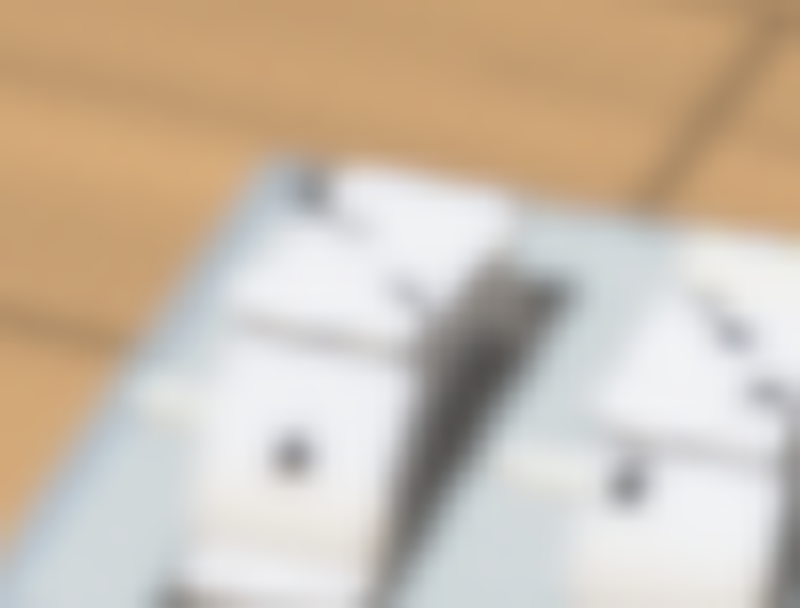

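```bash
python3 - <<'E'
from ang import *
dots("scene",((345,220),(407,293),(293,455)),16,215,160,-.064)
E
```

```text
scene (345, 220) (np.float64(-25.4), np.float64(-9.9))
scene (407, 293) (np.float64(5.5), np.float64(9.2))
scene (293, 455) (np.float64(50.3), np.float64(-0.6))
```

move_arm --plan '[[[0,0.3,0,0.05,0.03,-0.03,0],[0,0.6,0,0.09,0.09,-0.05,0],[0,0.6,0,0.09,0.15,-0.06,0.085],[0,0.6,0,0.085,0.21,-0.07,0.085],[0,0.6,0,0.08,0.27,-0.07,0.085]]]'

```text
time: 15.78
eef_pos: [0.4362, 0.1442, 0.2628]
tcp_rot: [-0.03, 1.0, -0.001, -0.001]
contact_force: [0.7, -0.0, -0.4]
opening: 0.634
```

```bash
python3 - <<'E'
from g import *
rows(WELL,[(0,0,.23)],-.059)
T=read_camera("top"); crop("top",T,250,370,195,290,"t15",6)
S=read_camera("scene"); crop("scene",S,215,315,155,215,"s15",8)
E
```

```text
t 15.78 eef [0.4362 0.1442 0.2628] f [ 0.7 -0.  -0.4] open 0.634 dist 0.0
[-0.11, -0.08, 6.87, -0.0227, 0.1492, 0.0324]
```

View pics/t15.png

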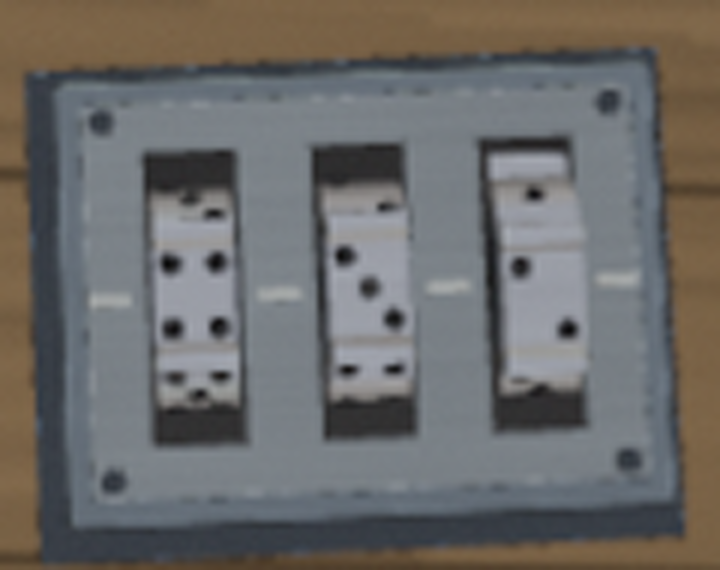

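View pics/s15.png

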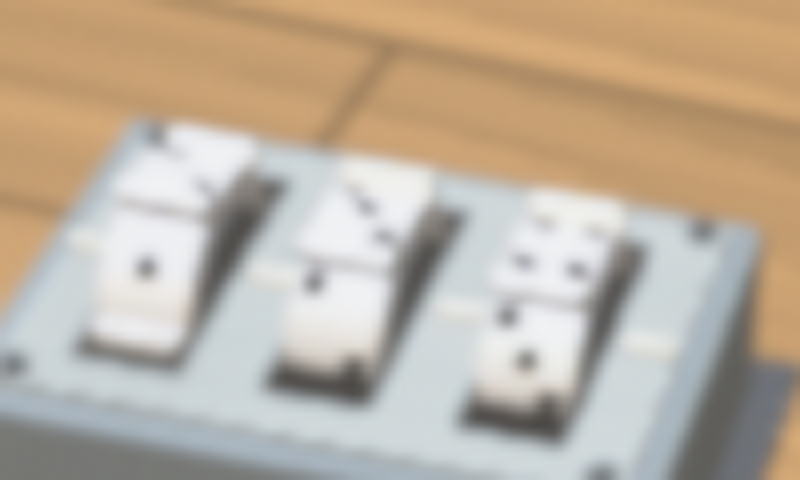

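```bash
python3 - <<'E'
from ang import *
print("L");dots("top",((171,263),(217,262),(172,328),(219,327)),6,250,195)
print("M");dots("top",((344,256),(369,288),(394,319)),6,250,195,0)
print("R");dots("top",((520,267),(568,328)),6,250,195,-.064)
# blob centroids automatic
T=read_camera("top"); g=cv2.cvtColor(T,cv2.COLOR_RGB2GRAY)
big=cv2.resize(g[225:275,270:352],None,fx=10,fy=10,interpolation=cv2.INTER_CUBIC)
p=cv2.SimpleBlobDetector_Params(); p.filterByArea=True;p.minArea=250;p.maxArea=1500;p.filterByConvexity=False;p.filterByInertia=False;p.filterByCircularity=False
for k in sorted(cv2.SimpleBlobDetector_create(p).detect(big),key=lambda k:k.pt[0]):
    uv=cr(k.pt,10,270,225); x=uv[0]; yc=.064 if x<296 else 0 if x<325 else -.064
    print(np.round(uv,1),yc,two("top",uv,yc))
E
```

```text
L
top (171, 263) (np.float64(14.5), np.float64(8.1))
top (217, 262) (np.float64(14.0), np.float64(-8.7))
top (172, 328) (np.float64(-18.3), np.float64(8.6))
top (219, 327) (np.float64(-18.8), np.float64(-8.5))
M
top (344, 256) (np.float64(14.5), np.float64(8.7))
top (369, 288) (np.float64(-2.3), np.float64(0.2))
top (394, 319) (np.float64(-18.3), np.float64(-8.5))
R
top (520, 267) (np.float64(5.2), np.float64(8.5))
top (568, 328) (np.float64(-26.9), np.float64(-8.4))
[277.9 238.5] 0.064 (np.float64(14.2), np.float64(8.6))
[278.3 249.4] 0.064 (np.float64(-18.7), np.float64(8.5))
[278.8 257.5] 0.064 (np.float64(-47.3), np.float64(8.3))
[282.7 260.5] 0.064 (np.float64(-63.2), np.float64(-0.1))
[285.2 230.2] 0.064 (np.float64(43.8), np.float64(-8.3))
[285.6 238.2] 0.064 (np.float64(14.2), np.float64(-8.4))
[286. 249.] 0.064 (np.float64(-18.7), np.float64(-8.4))
[286.3 257.3] 0.064 (np.float64(-47.6), np.float64(-8.3))
[304.2 241.2] 0 (np.float64(2.7), np.float64(15.2))
[306.9 237.2] 0 (np.float64(14.8), np.float64(8.7))
[307.5 256.3] 0 (np.float64(-46.9), np.float64(8.7))
[311.1 242.5] 0 (np.float64(-2.0), np.float64(0.2))
[313.9 229. ] 0 (np.float64(44.0), np.float64(-8.3))
[315.2 247.7] 0 (np.float64(-18.1), np.float64(-8.4))
[315.3 256.1] 0 (np.float64(-47.6), np.float64(-8.6))
[336.3 239. ] -0.064 (np.float64(5.3), np.float64(8.4))
[338.6 226.8] -0.064 (np.float64(49.9), np.float64(-0.0))
[344.2 249.4] -0.064 (np.float64(-27.6), np.float64(-8.3))
```

```bash
python3 - <<'E'
from g import *
rows(REG,[(-.058,-.064,.2),(-.058,-.064,.1)],.0625)
E
```

```text
t 15.93 eef [0.4355 0.1451 0.2615] f [ 0.3 -0.6  0. ] open 0.889 dist 0.0
[-0.1, -0.27, 0.31, -0.0146, -0.262, 0.0619]
[-0.1, -0.27, 0.31, -0.0151, -0.2619, 0.1619]
```

move_arm --plan '[[[0,-0.2,0.3,0,-0.055,0.01,0],[0,-0.2,0.3,0,-0.115,0.03,0],[0,-0.2,0.3,-0.01,-0.175,0.06,0],[0,-0.2,0.3,-0.0145,-0.235,0.08,0],[0,-0.2,0.3,-0.0145,-0.262,0.1,0]]]'

```text
time: 16.55
eef_pos: [0.4668, -0.1196, 0.1607]
tcp_rot: [-0.029, 1.0, -0.001, -0.001]
contact_force: [-0.1, 0.3, -0.2]
opening: 0.002
```

```bash
python3 - <<'E'
from g import *
rows(REG,[(-.058,-.064,.098),(-.045,-.064,.098)],.0625)
E
```

```text
t 16.55 eef [ 0.4668 -0.1196  0.1607] f [-0.1  0.3 -0.2] open 0.002 dist 0.0
[-0.13, -0.13, -0.25, -0.0012, 0.0042, 0.0627]
[-0.13, -0.13, -0.25, -0.0142, 0.0043, 0.0627]
```

move_arm --plan '[[[0,0,0,0,0.004,0.045,0],[0,0,0,0,0.004,0.062,0],[0,0,0,-0.002,0.004,0.0635,0],[0,0,0,-0.007,0.004,0.0635,0],[0,0,0,-0.01,0.004,0.0635,0]]]'

```text
time: 17.18
eef_pos: [0.4781, -0.1155, 0.0991]
tcp_rot: [-0.029, 1.0, -0.002, 0.0]
contact_force: [-0.0, -0.0, -0.3]
opening: 0.001
```

```bash
python3 - <<'E'
from g import *
rows(REG,[(-.0395,-.064,.1),(-.045,-.064,.1)],.0625)
S=read_camera("scene"); crop("scene",S,215,265,160,198,"s16",16)
E
```

```text
t 17.18 eef [ 0.4781 -0.1155  0.0991] f [-0.  -0.  -0.3] open 0.001 dist 0.0
[-0.23, 0.05, -0.2, -0.0081, 0.0006, -0.0009]
[-0.23, 0.05, -0.2, -0.0026, 0.0006, -0.0009]
```

View pics/s16.png

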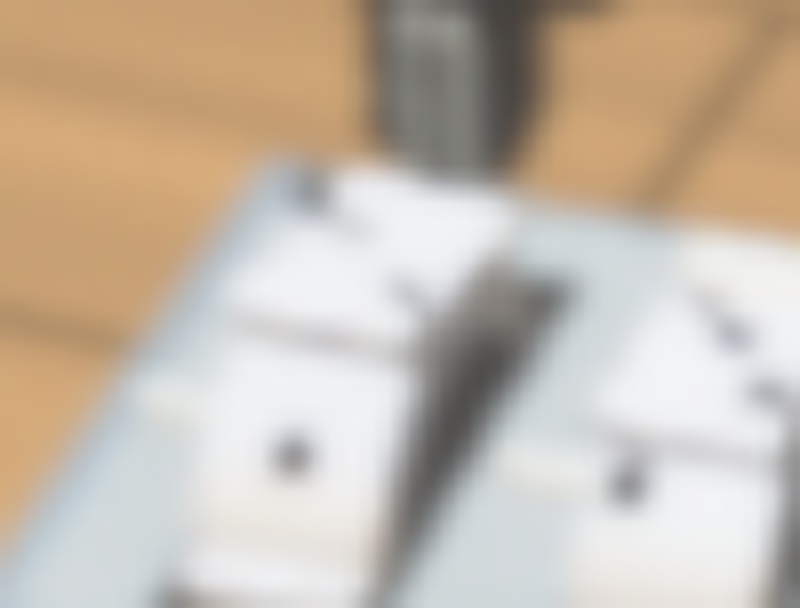

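move_arm --plan '[[[0,0,0,-0.002,0.0006,-0.0005,0],[0,0,0,-0.004,0.0006,-0.0005,0],[0,0,0,-0.006,0.0006,-0.0005,0],[0,0,0,-0.007,0.0006,-0.0005,0],[0,0,0,-0.007,0.0006,-0.0005,0]]]'

```text
time: 17.85
eef_pos: [0.4815, -0.1145, 0.0998]
tcp_rot: [-0.031, 1.0, -0.002, -0.005]
contact_force: [-13.4, -1.5, 10.5]
opening: 0.004
```

```bash
python3 - <<'E'
from g import *; from ang import *
rows(REG,[(-.0395,-.064,.1)],.0625)
S=read_camera("scene"); crop("scene",S,215,265,160,198,"s17",16)
E
```

```text
t 17.85 eef [ 0.4815 -0.1145  0.0998] f [-13.4  -1.5  10.5] open 0.004 dist 0.0
[-0.17, -0.61, -0.08, -0.0046, -0.0001, -0.0003]
```

View pics/s17.png

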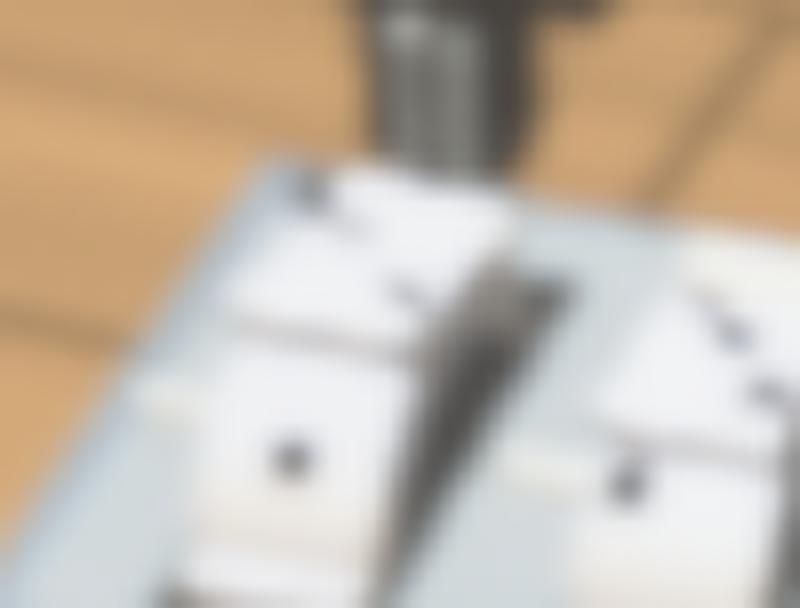

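move_arm --plan '[[[0,-0.5,0,-0.002,0,-0.0025,0],[0,-0.5,0,-0.004,0,-0.004,0],[0,-0.5,0,-0.005,0,-0.005,0],[0,-0.5,0,-0.0055,0,-0.0055,0],[0,-0.5,0,-0.0055,0,-0.0055,0]]]'

```text
time: 18.52
eef_pos: [0.4865, -0.114, 0.1054]
tcp_rot: [-0.031, 1.0, -0.001, -0.002]
contact_force: [-4.6, 0.1, 3.4]
opening: 0.002
```

```bash
python3 - <<'E'
from g import *; from ang import *
rows(REG,[(-.0395,-.064,.1)],.0625)
S=read_camera("scene"); crop("scene",S,215,265,160,198,"s18",16)
E
```

```text
t 18.52 eef [ 0.4865 -0.114   0.1054] f [-4.6  0.1  3.4] open 0.002 dist 0.0
[-0.15, -0.24, -0.06, 0.0004, -0.0003, 0.0054]
```

View pics/s18.png

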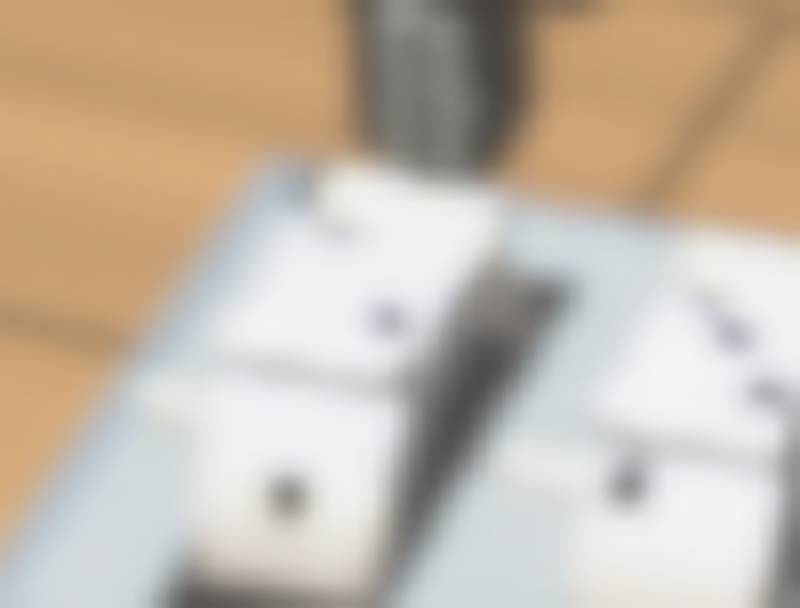

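```bash
python3 - <<'E'
from ang import *
dots("scene",((388,320),(288,497)),16,215,160,-.064)
dots("scene",((293,455),),16,215,160,-.064)
E
```

```text
scene (388, 320) (np.float64(14.6), np.float64(8.2))
scene (288, 497) (np.float64(59.6), np.float64(-0.3))
scene (293, 455) (np.float64(50.3), np.float64(-0.6))
```

move_arm --plan '[[[0,0,0,-0.0015,0,-0.0007,0],[0,0,0,-0.0022,0,-0.001,0],[0,0,0,-0.0022,0,-0.001,0],[0,0,0,0.012,0,-0.001,0],[0,0,0,0.025,0,-0.005,0]]]'

```text
time: 19.2
eef_pos: [0.4609, -0.1153, 0.1103]
tcp_rot: [-0.031, 1.0, -0.001, -0.002]
contact_force: [-0.3, -0.5, 0.2]
opening: -0.001
```

```bash
python3 - <<'E'
from g import *; from ang import *
rows(REG,[(-.06,.064,.2),(-.06,-.064,.2)],.0625)
S=read_camera("scene"); crop("scene",S,215,265,160,198,"s19",16)
E
```

```text
t 19.2 eef [ 0.4609 -0.1153  0.1103] f [-0.3 -0.5  0.2] open -0.001 dist 0.0
[-0.13, -0.2, -0.06, -0.0042, 0.1272, -0.09]
[-0.13, -0.2, -0.06, -0.0043, -0.0008, -0.0897]
```

View pics/s19.png

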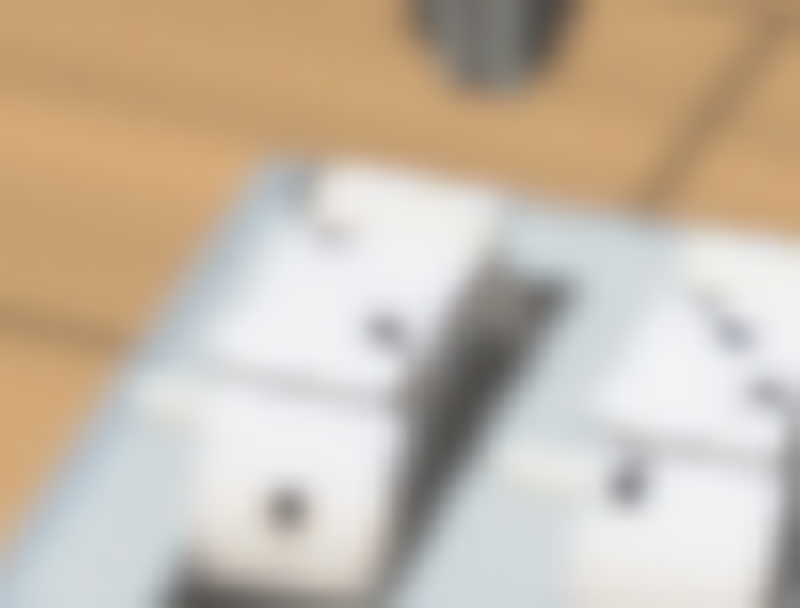

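move_arm --plan '[[[0,-0.2,0,0.02,0,-0.05,0],[0,-0.2,0,0.02,0.05,-0.1,0],[0,-0.2,0,0.02,0.11,-0.14,0],[0,-0.2,0,0.015,0.17,-0.15,0],[0,-0.2,0,0.015,0.232,-0.15,0]]]'

```text
time: 19.88
eef_pos: [0.4327, 0.1035, 0.2621]
tcp_rot: [-0.03, 1.0, -0.001, 0.003]
contact_force: [1.9, -0.4, 0.2]
opening: 0.001
```

```bash
cat > blob.py <<'E'
from ang import *
def blobs():
    T=read_camera("top"); g=cv2.cvtColor(T,cv2.COLOR_RGB2GRAY)
    big=cv2.resize(g[225:275,270:352],None,fx=10,fy=10,interpolation=cv2.INTER_CUBIC)
    p=cv2.SimpleBlobDetector_Params(); p.filterByArea=True;p.minArea=250;p.maxArea=1500;p.filterByConvexity=False;p.filterByInertia=False;p.filterByCircularity=False
    for k in sorted(cv2.SimpleBlobDetector_create(p).detect(big),key=lambda k:k.pt[0]):
        uv=cr(k.pt,10,270,225); x=uv[0]; yc=.064 if x<296 else 0 if x<325 else -.064
        print(np.round(uv,1),yc,*two("top",uv,yc))
    return T
E
python3 - <<'E'
from g import *; from blob import *
T=blobs(); crop("top",T,250,370,195,290,"t20",6)
rows(WELL,[(0,0,.24)],-.059)
E
```

```text
[277.9 238.5] 0.064 14.3 8.6
[278.3 249.4] 0.064 -18.8 8.5
[278.8 257.5] 0.064 -47.3 8.2
[282.7 260.5] 0.064 -63.3 -0.1
[285.2 230.2] 0.064 43.8 -8.4
[285.6 238.2] 0.064 14.2 -8.4
[286. 249.] 0.064 -18.6 -8.4
[286.3 257.3] 0.064 -47.6 -8.3
[304.1 241.2] 0 2.9 15.4
[306.9 237.2] 0 14.8 8.7
[307.5 256.2] 0 -46.9 8.7
[311.1 242.5] 0 -1.9 0.2
[313.9 229. ] 0 44.0 -8.3
[315.2 247.7] 0 -18.1 -8.4
[315.3 256.1] 0 -47.6 -8.6
[336.  235.5] -0.064 16.4 8.5
[336.5 254.5] -0.064 -44.7 8.3
[340.  257.7] -0.064 -60.8 -0.2
[344.3 245.8] -0.064 -16.0 -8.5
t 19.93 eef [0.4309 0.1104 0.2617] f [-2.6  2.   0.4] open 0.002 dist 0.0
[0.25, 0.21, 7.24, -0.031, 0.1823, 0.0225]
```

View pics/t20.png

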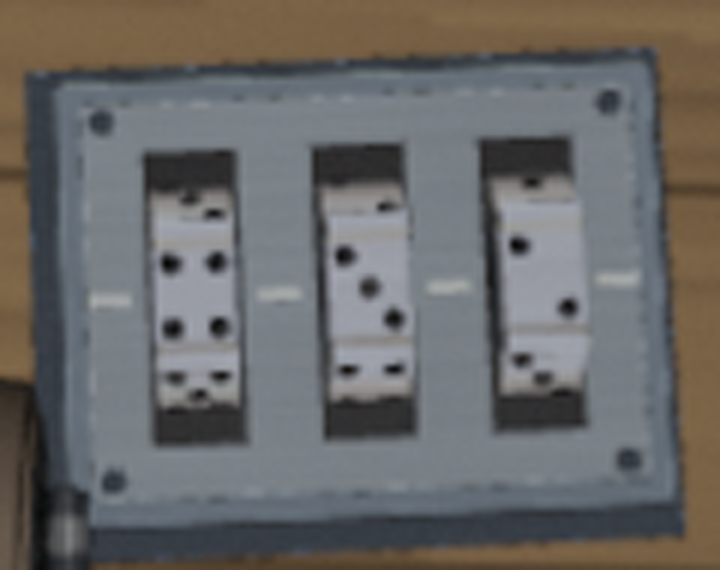

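```bash
python3 - <<'E'
from g import *
rows(REG,[(-.055,.064,.16),(-.055,.064,.105)],.0625)
E
```

```text
t 19.93 eef [0.4309 0.1104 0.2617] f [-2.6  2.   0.4] open 0.002 dist 0.0
[0.23, 0.22, 0.28, -0.0246, -0.1002, 0.1013]
[0.23, 0.22, 0.28, -0.0244, -0.1005, 0.1563]
```

move_arm --plan '[[[0.2,0.2,0.3,-0.01,-0.05,0.03,0],[0.2,0.2,0.3,-0.022,-0.1,0.08,0],[0.2,0.2,0.3,-0.022,-0.1,0.13,0],[0.2,0.2,0.3,-0.022,-0.1,0.154,0],[0.2,0.2,0.3,-0.022,-0.1,0.1555,0]]]'

```text
time: 20.55
eef_pos: [0.4584, 0.0128, 0.1038]
tcp_rot: [-0.031, 1.0, 0.001, -0.002]
contact_force: [0.5, -0.4, -0.5]
opening: 0.004
```

```bash
python3 - <<'E'
from g import *
rows(REG,[(-.042,.064,.105),(-.039,.064,.1055)],.0625)
E
```

```text
t 20.55 eef [0.4584 0.0128 0.1038] f [ 0.5 -0.4 -0.5] open 0.004 dist 0.0
[0.11, -0.22, -0.06, -0.0172, -0.0006, -0.0013]
[0.11, -0.22, -0.06, -0.0202, -0.0006, -0.0018]
```

move_arm --plan '[[[0,-0.2,0,-0.008,-0.0006,-0.0005,0],[0,-0.2,0,-0.016,-0.0006,-0.001,0],[0,-0.2,0,-0.019,-0.0006,-0.0013,0],[0,-0.2,0,-0.0202,-0.0006,-0.0018,0],[0,-0.2,0,-0.0202,-0.0006,-0.0018,0]]]'

```text
time: 21.18
eef_pos: [0.4786, 0.0135, 0.1057]
tcp_rot: [-0.031, 1.0, 0.001, -0.0]
contact_force: [-2.1, -0.4, 1.1]
opening: -0.003
```

```bash
python3 - <<'E'
from g import *
rows(REG,[(-.039,.064,.1055)],.0625)
S=read_camera("scene"); crop("scene",S,262,312,170,208,"s21",16)
E
```

```text
t 21.18 eef [0.4786 0.0135 0.1057] f [-2.1 -0.4  1.1] open -0.003 dist 0.0
[0.11, -0.02, -0.05, -0.0, -0.0001, 0.0002]
```

View pics/s21.png

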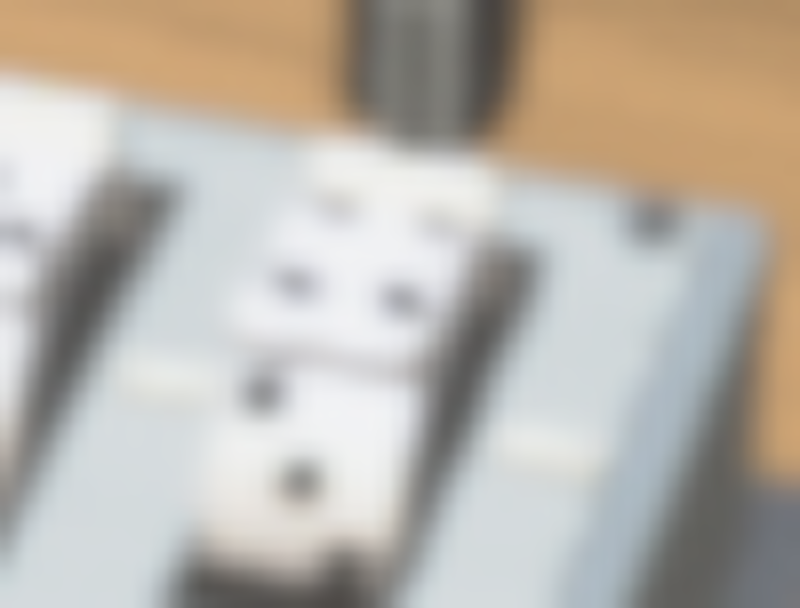

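move_arm --plan '[[[0,0,0,-0.001,0,-0.0005,0],[0,0,0,-0.002,0,-0.001,0],[0,0,0,-0.002,0,-0.001,0],[0,0,0,-0.002,0,-0.001,0],[0,0,0,-0.002,0,-0.001,0]]]'

```text
time: 21.85
eef_pos: [0.4804, 0.0137, 0.1067]
tcp_rot: [-0.031, 1.0, 0.001, -0.0]
contact_force: [-5.6, -0.9, 3.1]
opening: -0.004
```

```bash
python3 - <<'E'
from g import *
rows(REG,[(-.039,.064,.1055)],.0625)
S=read_camera("scene"); crop("scene",S,262,312,170,208,"s22",16)
E
```

```text
t 21.85 eef [0.4804 0.0137 0.1067] f [-5.6 -0.9  3.1] open -0.004 dist 0.0
[0.12, -0.04, -0.06, 0.0018, -0.0001, 0.0012]
```

View pics/s22.png

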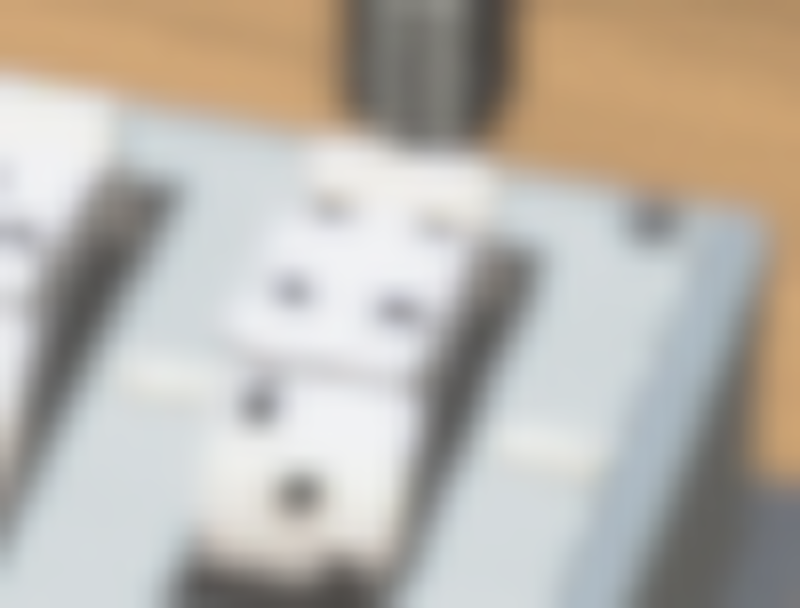

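move_arm --plan '[[[0,0,0,0.012,0,0,0],[0,0,0,0.027,0,-0.005,0],[0,0,0,0.045,0,-0.06,0],[0,0,0,0.045,0.04,-0.12,0.085],[0,0,0,0.045,0.095,-0.165,0.085]]]'

```text
time: 22.52
eef_pos: [0.4313, 0.0925, 0.2629]
tcp_rot: [-0.029, 1.0, 0.001, 0.003]
contact_force: [1.6, 0.0, 0.8]
opening: 0.419
```

```bash
python3 - <<'E'
from g import *; from blob import *
blobs()
rows(WELL,[(0,0,.26)],-.059)
E
```

```text
[277.8 237.7] 0.064 16.8 8.6
[278.2 248.6] 0.064 -16.5 8.7
[278.6 257. ] 0.064 -45.0 8.6
[282.5 260.1] 0.064 -61.0 0.3
[285.6 237.3] 0.064 16.9 -8.4
[286.  248.2] 0.064 -16.0 -8.4
[286.3 256.5] 0.064 -44.4 -8.4
[304.1 241.1] 0 3.0 15.4
[306.9 237.2] 0 14.8 8.7
[307.5 256.2] 0 -46.9 8.6
[311.1 242.5] 0 -1.9 0.2
[313.9 229. ] 0 44.0 -8.3
[315.2 247.7] 0 -18.1 -8.4
[315.3 256.1] 0 -47.6 -8.6
[336.  235.5] -0.064 16.5 8.5
[336.5 254.5] -0.064 -44.7 8.3
[340.  257.7] -0.064 -60.8 -0.2
[344.3 245.8] -0.064 -16.0 -8.5
t 22.57 eef [0.433  0.0973 0.2692] f [-0.3  2.5  4.3] open 0.505 dist 0.0
[0.41, 0.85, 7.02, -0.029, 0.1956, 0.0109]
```

move_arm --plan '[[[0.4,0.8,3,-0.01,0.05,0,0.085],[0.4,0.8,7,-0.02,0.105,0.005,0.085],[0.4,0.8,7,-0.028,0.16,0.01,0.085],[0.4,0.8,7,-0.029,0.19,0.015,0.085],[0.4,0.8,7,-0.029,0.1956,0.02,0.085]]]'

```text
time: 23.2
eef_pos: [0.4497, 0.2961, 0.2503]
tcp_rot: [0.028, 1.0, 0.001, 0.001]
contact_force: [-0.1, -0.2, 0.3]
opening: 0.998
```

```bash
python3 - <<'E'
from g import *
rows([.4495,.2947,-.059],[(0,0,.2),(0,0,.117)],-.059)
S=read_camera("scene"); crop("scene",S,340,480,120,250,"s23",4.5)
E
```

```text
t 23.2 eef [0.4497 0.2961 0.2503] f [-0.1 -0.2  0.3] open 0.998 dist 0.0
[0.08, 0.12, 0.18, 0.0002, -0.0014, 0.0503]
[0.08, 0.12, 0.18, 0.0004, -0.0016, 0.1333]
```

View pics/s23.png

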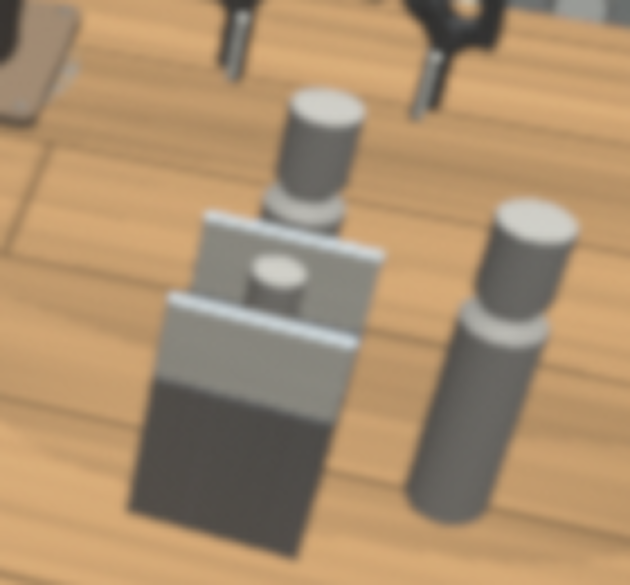

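move_arm --plan '[[[0,0,0.2,0.0003,-0.0015,0.035,0.085],[0,0,0.2,0.0003,-0.0015,0.07,0.085],[0,0,0.2,0.0004,-0.0015,0.1,0.085],[0,0,0.2,0.0004,-0.0015,0.12,0.085],[0,0,0.2,0.0004,-0.0015,0.13,0.085]]]'

```text
time: 23.88
eef_pos: [0.4487, 0.2926, 0.1183]
tcp_rot: [0.031, 1.0, 0.0, -0.0]
contact_force: [0.3, 0.3, 0.8]
opening: 0.997
```

```bash
python3 - <<'E'
from g import *
rows([.4495,.2947,-.059],[(0,0,.117)],-.059)
S=read_camera("scene"); crop("scene",S,340,480,120,250,"s24",4.5)
E
```

```text
t 23.88 eef [0.4487 0.2926 0.1183] f [0.3 0.3 0.8] open 0.997 dist 0.0
[0.0, -0.03, -0.17, -0.0007, 0.0022, 0.0013]
```

View pics/s24.png

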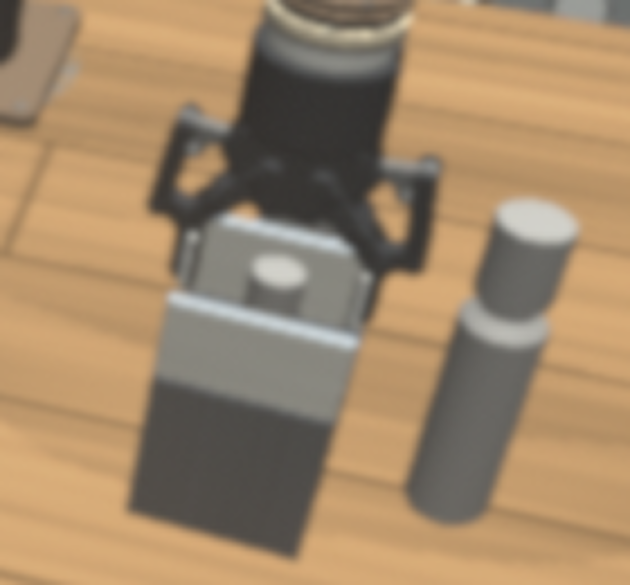

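move_arm --plan '[[[0,0,-0.2,-0.0007,0.002,0.002,0.06],[0,0,-0.2,-0.0007,0.002,0.002,0.03],[0,0,-0.2,-0.0007,0.002,0.002,0.02],[0,0,-0.2,-0.0007,0.002,0.002,0.02],[0,0,-0.2,-0.0007,0.002,0.002,0.02]]]' --force 45

```text
time: 24.55
eef_pos: [0.4497, 0.2948, 0.1166]
tcp_rot: [0.029, 1.0, 0.0, 0.0]
contact_force: [-0.1, -0.5, 3.6]
opening: 0.339
```

```bash
python3 - <<'E'
from g import *
rows([.4495,.2947,-.059],[(0,0,.117),(0,0,.23)],-.059)
E
```

```text
t 24.55 eef [0.4497 0.2948 0.1166] f [-0.1 -0.5  3.6] open 0.339 dist 0.0
[0.01, 0.01, 0.05, 0.0002, -0.0001, -0.0004]
[0.01, 0.01, 0.05, 0.0002, -0.0001, -0.1134]
```

move_arm --plan '[[[0,0,0,0.0002,0,-0.006,0.02],[0,0,0,0.0002,0,-0.018,0.02],[0,0,0,0.0002,0,-0.034,0.02],[0,0,0,0.0002,0,-0.05,0.02],[0,0,0,0.0002,0,-0.066,0.02]]]'

```text
time: 25.18
eef_pos: [0.4495, 0.2947, 0.184]
tcp_rot: [0.029, 1.0, 0.0, 0.0]
contact_force: [0.9, -0.0, -4.9]
opening: 0.337
```

```bash
python3 - <<'E'
from g import *
rows([.4495,.2947,-.059],[(0,0,.3)],-.059)
S=read_camera("scene"); crop("scene",S,340,480,100,250,"s25",4)
E
```

```text
t 25.18 eef [0.4495 0.2947 0.184 ] f [ 0.9 -0.  -4.9] open 0.337 dist 0.0
[0.01, 0.02, 0.05, -0.0001, -0.0, -0.116]
```

View pics/s25.png

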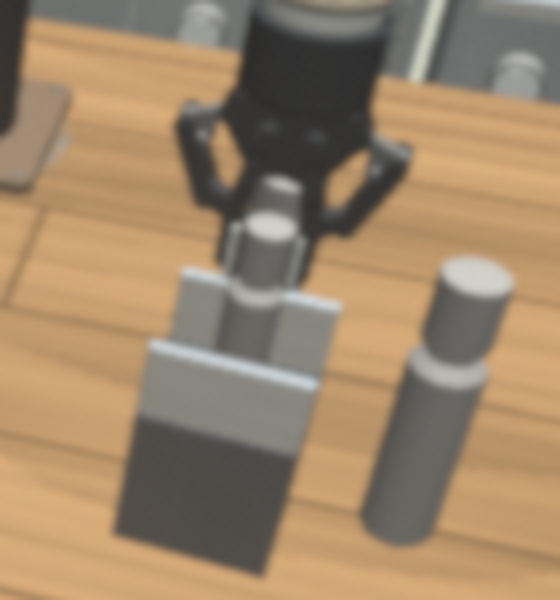

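Peg is held and rising. I'll continue straight up.

move_arm --plan '[[[0,0,0,0,0,-0.025,0.02],[0,0,0,0,0,-0.05,0.02],[0,0,0,0,0,-0.075,0.02],[0,0,0,0,0,-0.1,0.02],[0,0,0,0,0,-0.12,0.02]]]'

```text
time: 25.85
eef_pos: [0.4501, 0.295, 0.308]
tcp_rot: [0.029, 1.0, 0.001, 0.002]
contact_force: [0.4, 0.6, -3.8]
opening: 0.34
```

```bash
python3 - <<'E'
from g import *
rows([.477,-.333,.168],[(0,0,.3)],.168)
S=read_camera("scene"); crop("scene",S,340,480,60,250,"s26",3)
E
```

```text
t 25.85 eef [0.4501 0.295  0.308 ] f [ 0.4  0.6 -3.8] open 0.34 dist 0.0
[0.09, 0.27, -12.94, -0.0631, -0.6255, 0.0071]
```

View pics/s26.png

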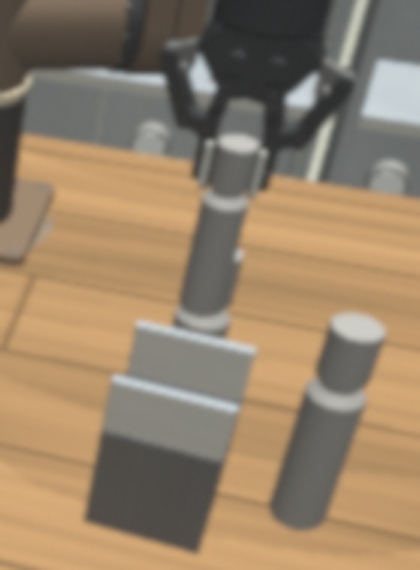

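move_arm --plan '[[[0,0,0,-0.005,-0.03,0,0.02],[0,0,0,-0.012,-0.08,0,0.02],[0,0,0,-0.018,-0.13,0,0.02],[0,0,0,-0.024,-0.18,0,0.02],[0,0,0,-0.03,-0.23,0,0.02]]]'

```text
time: 26.52
eef_pos: [0.4674, 0.0627, 0.3101]
tcp_rot: [0.029, 1.0, 0.002, 0.004]
contact_force: [-0.0, 0.2, -4.5]
opening: 0.341
```

```bash
python3 - <<'E'
from g import *
print(get_state()["qpos"].round(2))
rows([.477,-.333,.168],[(0,0,.3)],0)
E
```

```text
[-0.08 -0.24  1.97  0.    1.4  -1.6 ]
t 26.52 eef [0.4674 0.0627 0.3101] f [-0.   0.2 -4.5] open 0.341 dist 0.0
[0.22, 0.49, -3.3, -0.0322, -0.3945, 0.0087]
```

move_arm --plan '[[[0,0.2,0,-0.006,-0.05,0,0.02],[0,0.4,0,-0.012,-0.1,0,0.02],[0,0.4,0,-0.018,-0.15,0,0.02],[0,0.4,0,-0.023,-0.2,0,0.02],[0,0.4,0,-0.028,-0.25,0,0.02]]]'

```text
time: 27.15
eef_pos: [0.4807, -0.19, 0.3088]
tcp_rot: [0.029, 1.0, 0.002, 0.001]
contact_force: [1.4, 0.4, -3.7]
opening: 0.343
```

```bash
python3 - <<'E'
from g import *
rows([.477,-.333,.168],[(0,0,.3)],0)
E
```

```text
t 27.15 eef [ 0.4807 -0.19    0.3088] f [ 1.4  0.4 -3.7] open 0.343 dist 0.0
[0.27, 0.07, -3.31, -0.0046, -0.143, 0.0081]
```

move_arm --plan '[[[0.2,0,0,-0.001,-0.04,0.005,0.02],[0.2,0,0,-0.003,-0.085,0.01,0.02],[0.2,0,0,-0.0045,-0.125,0.02,0.02],[0.2,0,0,-0.0045,-0.143,0.035,0.02],[0.2,0,0,-0.0045,-0.143,0.05,0.02]]]'

```text
time: 27.78
eef_pos: [0.4765, -0.3332, 0.2564]
tcp_rot: [0.03, 1.0, 0.001, -0.0]
contact_force: [0.4, 0.9, -4.5]
opening: 0.34
```

```bash
python3 - <<'E'
from g import *
rows([.477,-.333,.168],[(0,0,.12),(0,0,.11)],-.06)
S=read_camera("scene"); crop("scene",S,120,260,70,220,"s27",4)
E
```

```text
t 27.77 eef [ 0.4765 -0.3332  0.2564] f [ 0.4  0.9 -4.5] open 0.34 dist 0.0
[0.17, -0.01, 0.03, -0.0005, -0.0002, 0.1364]
[0.17, -0.01, 0.03, -0.0005, -0.0002, 0.1464]
```

View pics/s27.png

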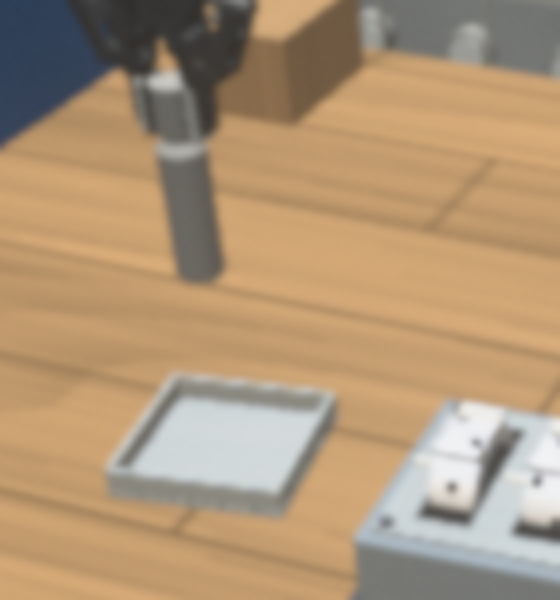

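move_arm --plan '[[[0,0,0,-0.0005,0,0.03,0.02],[0,0,0,-0.0005,0,0.06,0.02],[0,0,0,-0.0005,0,0.09,0.02],[0,0,0,-0.0005,0,0.115,0.02],[0,0,0,-0.0005,0,0.13,0.02]]]'

```text
time: 28.45
eef_pos: [0.4756, -0.3282, 0.1219]
tcp_rot: [0.028, 1.0, 0.004, -0.003]
contact_force: [-1.0, -1.2, -4.5]
opening: 0.342
```

```bash
python3 - <<'E'
from g import *
rows([.477,-.333,.168],[(0,0,.1084)],-.06)
S=read_camera("scene"); crop("scene",S,130,230,100,210,"s28",5.4)
E
```

```text
t 28.45 eef [ 0.4756 -0.3282  0.1219] f [-1.  -1.2 -4.5] open 0.342 dist 0.0
[0.5, -0.31, 0.19, -0.0018, -0.0048, 0.0134]
```

View pics/s28.png

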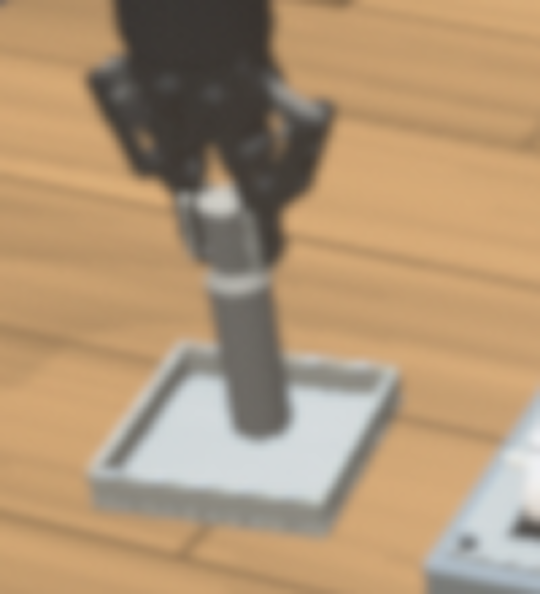

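move_arm --plan '[[[0.5,-0.3,0,-0.001,-0.003,0.003,0.02],[0.5,-0.3,0,-0.0018,-0.0045,0.006,0.02],[0.5,-0.3,0,-0.0018,-0.0045,0.009,0.02],[0.5,-0.3,0,-0.0018,-0.0045,0.0105,0.02],[0.5,-0.3,0,-0.0018,-0.0045,0.0115,0.02]]]'

```text
time: 29.12
eef_pos: [0.4764, -0.3326, 0.1089]
tcp_rot: [0.029, 1.0, 0.001, -0.001]
contact_force: [0.5, -0.2, -4.0]
opening: 0.34
```

```bash
python3 - <<'E'
from g import *
rows([.477,-.333,.168],[(0,0,.1084)],-.06)
E
```

```text
t 29.12 eef [ 0.4764 -0.3326  0.1089] f [ 0.5 -0.2 -4. ] open 0.34 dist 0.0
[0.06, -0.09, 0.16, -0.0006, -0.0004, 0.0005]
```

Still hanging (−4 N), and nearly vertical. I'll creep down until the weight comes off.

move_arm --plan '[[[0,0,0,-0.0006,-0.0004,0.0005,0.02],[0,0,0,-0.0006,-0.0004,0.001,0.02],[0,0,0,-0.0006,-0.0004,0.0013,0.02],[0,0,0,-0.0006,-0.0004,0.0016,0.02],[0,0,0,-0.0006,-0.0004,0.0018,0.02]]]'

```text
time: 29.75
eef_pos: [0.477, -0.333, 0.107]
tcp_rot: [0.029, 1.0, 0.001, -0.001]
contact_force: [-0.1, -0.7, -3.5]
opening: 0.34
```

```bash
python3 - <<'E'
from g import *
rows([.477,-.333,.168],[(0,0,.1084)],-.06)
E
```

```text
t 29.75 eef [ 0.477 -0.333  0.107] f [-0.1 -0.7 -3.5] open 0.34 dist 0.0
[0.06, -0.09, 0.16, -0.0, 0.0, -0.0014]
```

move_arm --plan '[[[0,0,0,0,0,0.0005,0.02],[0,0,0,0,0,0.001,0.02],[0,0,0,0,0,0.0015,0.02],[0,0,0,0,0,0.002,0.02],[0,0,0,0,0,0.002,0.02]]]'

```text
time: 30.38
eef_pos: [0.4775, -0.3332, 0.1066]
tcp_rot: [0.029, 1.0, 0.0, -0.0]
contact_force: [-1.0, 2.8, 4.6]
opening: 0.343
```

```bash
python3 - <<'E'
from g import *
rows([.477,-.333,.168],[(0,0,.1084)],-.06)
S=read_camera("scene"); crop("scene",S,130,230,100,210,"s29",5.4)
E
```

```text
t 30.38 eef [ 0.4775 -0.3332  0.1066] f [-1.   2.8  4.6] open 0.343 dist 0.0
[0.04, -0.04, 0.17, 0.0005, 0.0002, -0.0018]
```

View pics/s29.png

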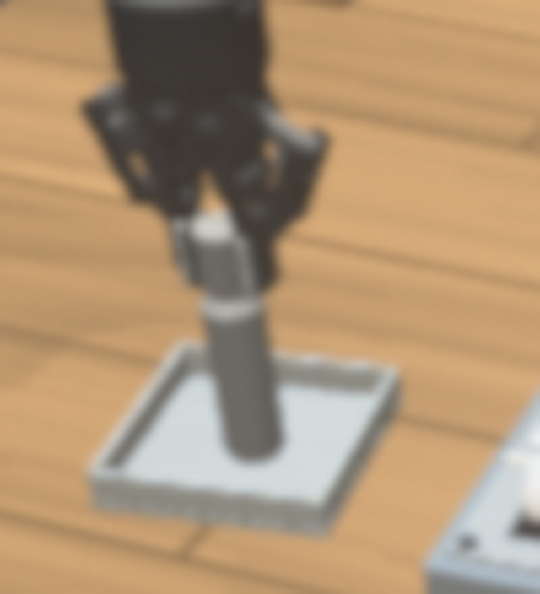

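move_arm --plan '[[[0,0,0,0,0,0,0.029],[0,0,0,0,0,0,0.034],[0,0,0,0,0,0,0.042],[0,0,0,0,0,0,0.055],[0,0,0,0,0,0,0.07]]]'

```text
time: 31.05
eef_pos: [0.4776, -0.3334, 0.1066]
tcp_rot: [0.029, 1.0, 0.0, -0.0]
contact_force: [-0.7, 0.3, -0.1]
opening: 0.815
```

```bash
python3 - <<'E'
from g import *
rows([.477,-.333,.168],[(0,0,.25)],-.06)
S=read_camera("scene"); crop("scene",S,130,230,100,210,"s30",5.4)
E
```

```text
t 31.05 eef [ 0.4776 -0.3334  0.1066] f [-0.7  0.3 -0.1] open 0.815 dist 0.0
[0.02, -0.03, 0.17, 0.0007, 0.0004, -0.1434]
```

View pics/s30.png

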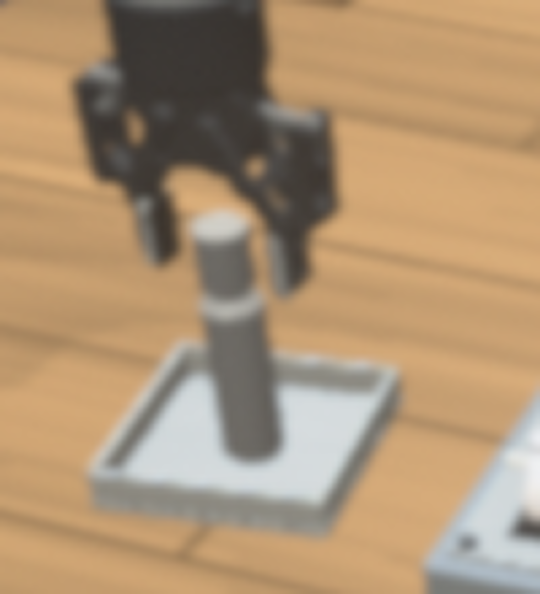

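The peg stands upright and free. I'll raise the gripper straight up.

move_arm --plan '[[[0,0,0,0.0005,0,-0.01,0.085],[0,0,0,0.0005,0,-0.03,0.085],[0,0,0,0.0005,0,-0.06,0.085],[0,0,0,0.0005,0,-0.1,0.085],[0,0,0,0.0005,0,-0.14,0.085]]]'

```text
time: 31.72
eef_pos: [0.4772, -0.3335, 0.2498]
tcp_rot: [0.029, 1.0, -0.001, 0.001]
contact_force: [-0.1, -0.5, 1.0]
opening: 0.994
```

move_arm --plan '[[[0,0,0,0.0,0,-0.03,0.085],[0,0,0,0.0,-0.03,-0.06,0.085],[0,0,0,0,-0.08,-0.06,0.085],[0,0,0,0,-0.11,-0.06,0.085],[0,0,0,0,-0.11,-0.06,0.085]]]'

```text
time: 32.35
eef_pos: [0.4704, -0.445, 0.3112]
tcp_rot: [0.03, 1.0, -0.001, 0.001]
contact_force: [-0.4, -0.0, 0.3]
opening: 0.998
```

```bash
python3 - <<'E'
from g import *; from blob import *
T=blobs(); S=read_camera("scene"); cv2.imwrite("pics/s31.png",S[:,:,::-1]); cv2.imwrite("pics/t31.png",T[:,:,::-1])
s=get_state(); print(s["time"],s["eef_pos"],s["contact_force"],np.abs(s["dq"]).max())
E
```

```text
[277.8 237.7] 0.064 16.8 8.6
[278.2 248.6] 0.064 -16.4 8.8
[278.6 256.9] 0.064 -44.9 8.5
[282.5 260.1] 0.064 -61.0 0.3
[285.1 229.4] 0.064 47.4 -8.3
[285.6 237.3] 0.064 17.0 -8.5
[286.  248.2] 0.064 -16.1 -8.4
[286.3 256.5] 0.064 -44.3 -8.4
[303.  241.3] 0 2.4 17.7
[306.9 237.1] 0 14.8 8.7
[307.5 256.2] 0 -46.8 8.7
[311.1 242.5] 0 -1.9 0.2
[313.9 229. ] 0 44.0 -8.3
[315.2 247.7] 0 -18.1 -8.4
[315.3 256.1] 0 -47.6 -8.6
[336.  235.5] -0.064 16.4 8.5
[336.5 254.5] -0.064 -44.8 8.3
[340.  257.7] -0.064 -60.7 -0.2
[344.3 245.8] -0.064 -16.0 -8.5
32.45 [ 0.4709377  -0.44293277  0.31093724] [-0.37225593  0.16250294  0.39407604] 0.018666277576194237
```

View pics/s31.png

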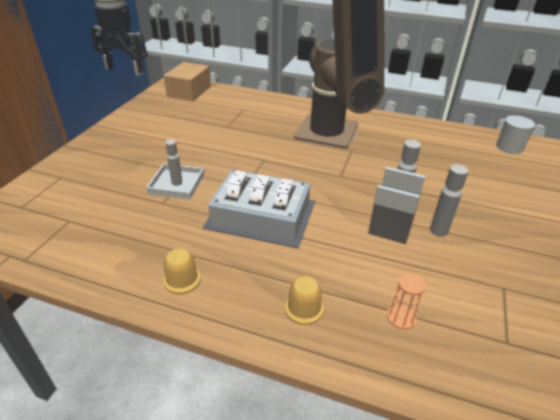

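View pics/t31.png

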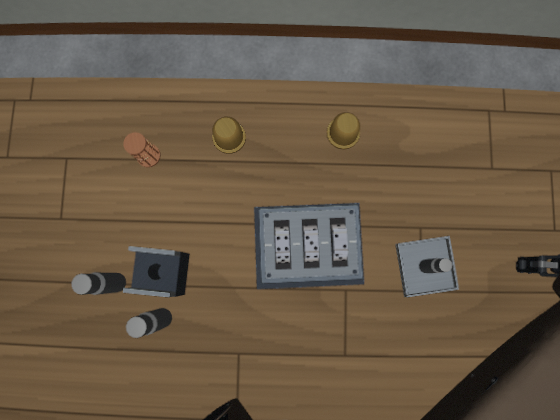

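The tally stands upright in the tray (scene 174,165; top 437,266). The well is empty, the left wheel shows 4, the middle 3 and the right 2. The bonnets and the gauze frame are where they were, and the arm is clear, so I'm handing in.

```bash
python3 -c "
from plant import *
print(ticket.sign_off())"
```

```text
the job is handed in; nothing more can be done
None
```

The job is done and handed in at about 32 s of the 72 s. Both wheels were set first, then the small tally was drawn straight up out of its well and set down upright in the tray.

**Last checks**
- **Wheels:** in the top picture the left wheel's four-dot face and the right wheel's two-dot face are each within about 0.5° of square. The middle wheel's dots read the same as before I started.
- **Tally:** it stands upright near the middle of the tray. The vertical force had changed from hanging weight to light floor contact before I let go, and the gripper is well clear.
- **Bystanders:** the bonnets, the gauze frame and the two look-alike pegs are where they were.

**What went wrong or disagreed along the way**
- **Overshoots:** my first pushes overshot the left wheel by about 3° and the right wheel by about 11°. I pushed both back and re-measured.
- **High contact force:** one push on the left wheel built up about 35 N vertically and 24 N sideways at the fingertip. That is below the limits, and later pushes were slower.
- **Camera disagreement:** the register's x position differed by a few millimetres between the two cameras at first. I settled it using the deck bars and screws.

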